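# Find the release notch by touch and pop the tube-bay cover

### The job

Pop open the black tube-bay cover of the white bench instrument without grasping anything: starting at the left end (robot's left) of the raised black rail along its front, run a fingertip lightly along the top edge of the rail until you feel the notch, then press down inside the notch until the release pad is fully down and the cover springs ajar, and take the hand away. Do not force the cover itself, do not push hard, and do not move or lift any of the things standing around.

Things in the scene. Friction and masses are not known exactly. Their poses are not given: they have to be found in the camera images.
- instrument: White fixed bench instrument, 290 deep x 380 wide. Origin on the bench below the middle of its black front rail; x to its rear, y along the rail to the left seen from the robot, z up. Rail: x +-12, top 85 mm above the bench, open from y +105 to -105 between white cheeks, 98 mm high there (148 at x = 125). The deck beside the rail is 30 mm lower than its top.
- rail_left (a point): Middle of the rail's top at its left end, by the cheek (y = +105, z = 85). Start here: first touch the rail with the fingers centred at y above +62, then keep a light touch (1 to 8 N) while sliding towards -y through y = +55 to +25; the rail is unbroken there.
- rail_right (a point): Middle of the rail's top at its right end (y = -105, z = 85). The one notch is 46 mm long along y, cut across the rail's full width; its centre lies anywhere from y = +10 to -70, not told. Over it the upward force on the fingertip vanishes. Shut fingers fit in.
- release (a joint): Travel in m of the dark release pad (42 x 22 mm) in the notch: 0 up (its top 6 mm below the rail's top), 0.008 fully down (14 mm below the rail's top). Takes about 4 to 8 N, stays where it is left, and lifts the cover by about 0.03 rad per mm.
- cover: Black tube-bay cover, 120 x 198 x 18 mm; front edge 45 mm behind the rail's middle line, top 75 mm above the bench. Origin on its rear hinge, 165 mm behind the rail and 58 mm up; z normal to it, vertical when shut. Released, its front edge rises 30 mm (0.25 rad). Not to be touched with the fingers.
- cassette: Bystander: loose black strip with eight small clear tubes, 32 x 85 x 28 mm, on the bench in front of the instrument; origin under its centre.
- vial: Bystander: small vial with red cap, 26 mm across, 50 mm high, standing on the bench in front of the instrument; origin under its centre.
- bottle: Bystander: clear bottle with blue cap, 72 mm across, 170 mm high, on the left; origin under its centre.
- packet: Bystander: flat teal sterile packet, 130 x 90 x 8 mm, on the right; origin under its centre.
- tube: Bystander: small jar with green cap, 32 mm across, 42 mm high, standing on the bench in front of the instrument; origin under its centre.

How it is judged:
By the outcome, as a careful person would: the job done as asked, in the order asked, and still so for the second after the job is handed in, with the robot touching nothing.
It also fails if it takes over 54 s, if anything falls off the work surface, if the arm or the gripper's body presses on something with over 40 N, if the wrist force passes 120 N, or if a joint passes its speed limit or range.

### The arm

A 6-joint arm with a two-finger parallel gripper is mounted at the origin on the work surface. World frame = base frame: x ahead of the robot, y to its left, z up, the work surface at z = 0. Lengths are in m, angles in rad, forces in N, time in s.
With the tool pointing down it reaches from about 0.375 to 0.9 m from the base axis. Payload 3.1 kg.
Tool frame: the origin (TCP) lies on the centre line of the jaws, within the pads' length; the fingertips stand 25 mm ahead of it and the grasp point (between the pads) lies 6 mm ahead of it; x points along the fingers, y is the direction in which the jaws open and shut, and the axes are right-handed (so a half turn about x gives the same grasp; the last joint's range is limited). The gripper opens to 87 mm and grips with 3 to 60 N. Pads are 19 mm wide; open, the fingers measure 117 mm over their backs; the gripper's body (75 mm by 190 mm) begins 51 mm behind the grasp point.
Start: joints at [-1.528, 0.527, 1.433, -0, 1.181, -0.178], TCP at [0.138, -0.61, 0.209] pointing down, gripper open.
Joint ranges: [-3.08, 3.08], [-0.75, 2.2], [0.22, 2.44], [-1.43, 4.57], [0, 2.65], [-2.85, 2.85]. Speed limits (rad/s): [2.79, 2.79, 3.14, 3.14, 3.14, 3.14].

### API

Orientations are given as a unit quaternion [x, y, z, w].
In Python, from rig import robot gives the robot as it stands. The module is installed in compiled form; this text tells all that it offers.
- The arm moves only by the tool move_arm, never from a script. Its argument "commands" is a list of rows, each a list of 5 numbers: the gripper's target within -1 to 1 (shut at 1, half-way at 0, fully open at -1), then the shift along the tool's x, y, z in mm, then the turn about the tool's x in degrees. A call has 1 to 8 rows; each row is the pose to reach, as a shift and turn from the pose commanded when the call began, along the tool's axes at that moment; what a row does not reach only later rows make up. A row lasts 1/12 s, in which the tool goes at most 41.7 mm and 7.16 degrees, less where a joint would pass 70% of its speed; a pose out of reach is approached as far as the arm can. A call with a gripper value outside its range is refused whole. The fingers move at their own pace and stop on an object; "newtons" is the grip in N (left out, the last holds). Time passes only in rows, so rows that repeat a pose let the fingers close. It gives the time, the measured TCP pose, the force and the opening at its end, in the units of the state.
- robot.get_obs(): the state, without advancing time (a new reading comes with each control period).
- robot.camera(name): name is "side" or "top" or "wrist"; returns a dict with "image" (384x512x3 uint8, red, green, blue), "fx", "fy", "cx", "cy" (pixels), "xyz" and "rotation" of the camera in the world; the wrist camera has in their place "tool_from_camera" (4x4, takes a point from camera to tool coordinates, whose origin is the TCP and whose axes are the tool frame's). Camera axes: x right, y down, z forward; pixel columns grow to the right and rows downward; lengths in m; the calibration is good to about 2 mm. The wrist camera is an equidistant fisheye: a pixel r from the principal point sees the ray r / f radians off the axis. A picture is of the moment at which its call begins: read the wrist's pose just before it. There is no depth.
- robot.hand_in(): hands the job in, once; it reports no verdict.
Trained networks look in a picture, given as the dict that the camera call returned (one of the last four; its "shot" number tells which), for a name from the list of things; names that differ only in an ending like _2 or _b are one class to them, and where a whole thing is asked for, a point or a joint stands for the part that bears it (a point fixed in the world has none). Each returns a list of dicts, best first, with "p" (0 to 1); they miss things now and then, are a little off and sometimes report something else, mostly with a low value. They report only what shows in the picture. A call takes as long as a camera call.
- robot.regions_of(picture, name): "pixels" (384x512 bool, what is visible of it) and "bbox" ([left, top, right, bottom] in pixels, round what is visible of it).
The state is a dict: "time": time; "q": joint angles; "joint_velocities": joint speeds; "joint_torque": joint torques, N m; "position": TCP position; "tool_rot": TCP orientation; "ft_force": force on the tool from outside, world axes, zero at the start; "moment": the same for the moment, N m; "grip_width": finger opening in m.
Only numpy, scipy, OpenCV 4.12 (cv2) and the standard library are available. Lean on these libraries where they do the work, as an engineer would, in place of code of your own. Each camera call takes 0.05 s, during which the arm holds its last target.

## Working session

There is one attempt and no reset: what is moved stays moved. The work goes in short steps, Python scripts to look and compute and a tool call to move; the robot and the scene stay as the last step left them, time stands still between calls to the robot, and variables do not carry over. Pictures are saved under pics/ and viewed, and the job is handed in when it is done.

Besides the shell and the picture viewer there is one more tool, called as name([rows], argument=value, ...), one row to a line, values as JSON. move_arm: Moves the arm, as the interface text tells. Its arguments: {"type":"object","properties":{"commands":{"type":"array","items":{"type":"array","items":{"type":"number"}}},"newtons":{"type":"number"}},"required":["commands"]}

```bash
mkdir -p pics
cat > h.py <<'E'
import numpy as np,cv2
from rig import robot
def save(n,name):
    p=robot.camera(n); cv2.imwrite('pics/'+name,cv2.cvtColor(p['image'],cv2.COLOR_RGB2BGR)); return p
E
python3 - <<'E'
from h import *
o=robot.get_obs(); print(o)
for n in ['top','side','wrist']:
    p=save(n,n+'1.png'); print({k:v for k,v in p.items() if k!='image'})
    if n!='wrist':
        for m in ['instrument','release','cover','bottle','vial','cassette','packet','tube']:
            print(n,m,[(r['p'],r['bbox']) for r in robot.regions_of(p,m)[:2]])
E
```

```text
{'time': 0.0, 'q': array([-1.52749263e+00,  5.28427097e-01,  1.43388783e+00, -1.76223718e-05,
        1.18140067e+00, -1.78472732e-01]), 'joint_velocities': array([ 1.90687683e-04,  5.62979382e-04,  1.68320598e-05, -2.89219399e-04,
        2.17060789e-03, -1.78846132e-03]), 'joint_torque': array([-2.09198835e-03, -4.40050864e+01, -1.76591295e+01,  6.33717491e-02,
        5.83185093e-02, -1.64360813e-04]), 'position': array([ 0.1374838 , -0.60891701,  0.20770028]), 'tool_rot': array([ 0.70280815,  0.07900078, -0.70271827,  0.07750228]), 'ft_force': array([-0.03299454, -0.1979704 , -0.63153158]), 'moment': array([ 0.03225449,  0.00362693, -0.00569067]), 'grip_width': 0.08704054478670586}
{'fx': 457.8735539413103, 'fy': 457.8735539413103, 'cx': 258.5691306127118, 'cy': 188.37718144698675, 'xyz': array([0.35188848, 0.00807975, 1.37687998]), 'rotation': array([-0.69701024,  0.71238543, -0.05978523,  0.05576242]), 'shot': 1}
top instrument [(0.82, [166.5, 123.3, 305.0, 229.9])]
top release []
top cover [(0.65, [201.9, 137.8, 272.2, 181.6])]
top bottle [(0.83, [87.4, 171.9, 124.4, 201.6])]

[... 659 characters left out ...]
.71, [292.3, 212.4, 302.1, 230.6]), (0.38, [101.7, 269.2, 145.7, 332.4])]
side cassette [(0.65, [251.9, 253.8, 284.8, 283.9])]
side packet [(0.82, [312.6, 112.9, 357.1, 135.1])]
side tube [(0.49, [279.5, 230.4, 289.7, 250.4])]
{'fx': 297.3186396354542, 'fy': 297.3186396354542, 'cx': 254.63333335780075, 'cy': 190.394047721567, 'tool_from_camera': array([[ 4.00182664e-04, -2.93585261e-01,  9.55932809e-01,
        -1.75928919e-01],
       [ 9.99999815e-01,  5.55003586e-04, -2.48178236e-04,
         3.37166917e-04],
       [-4.57684664e-04,  9.55932731e-01,  2.93585429e-01,
        -8.17352081e-02],
       [ 0.00000000e+00,  0.00000000e+00,  0.00000000e+00,
         1.00000000e+00]]), 'shot': 3}
```

Run:
```python
import cv2
a=cv2.imread('pics/top1.png')[110:270,60:450]; cv2.imwrite('pics/topc.png',cv2.resize(a,None,fx=2,fy=2,interpolation=cv2.INTER_CUBIC))
a=cv2.imread('pics/top1.png')[115:260,150:320]; cv2.imwrite('pics/topd.png',cv2.resize(a,None,fx=4,fy=4,interpolation=cv2.INTER_CUBIC))
a=cv2.imread('pics/side1.png')[110:310,120:330]; cv2.imwrite('pics/sided.png',cv2.resize(a,None,fx=3,fy=3,interpolation=cv2.INTER_CUBIC)[:600])
```

```text
(no output)
```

View pics/topd.png

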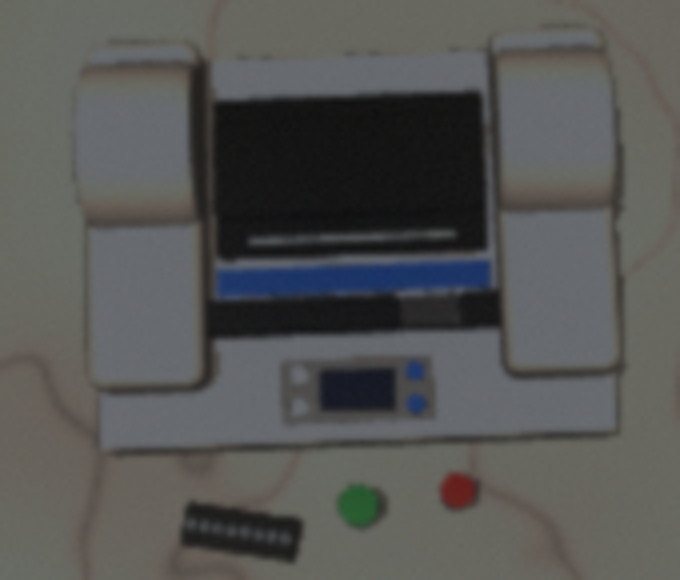

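View pics/sided.png

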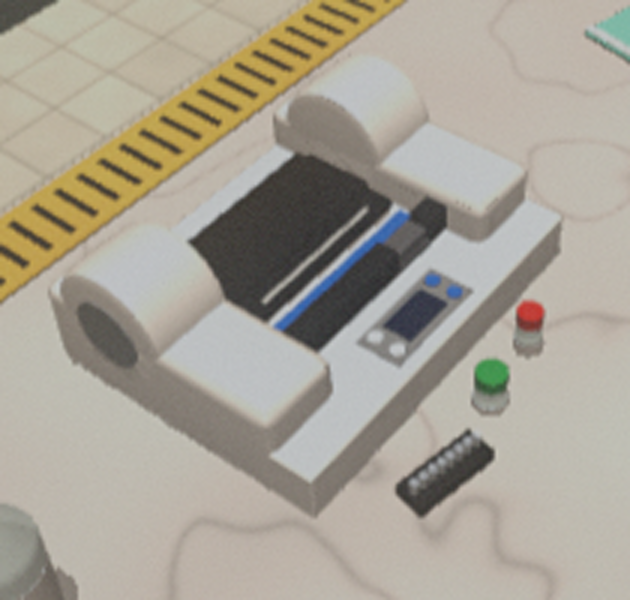

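View pics/top1.png

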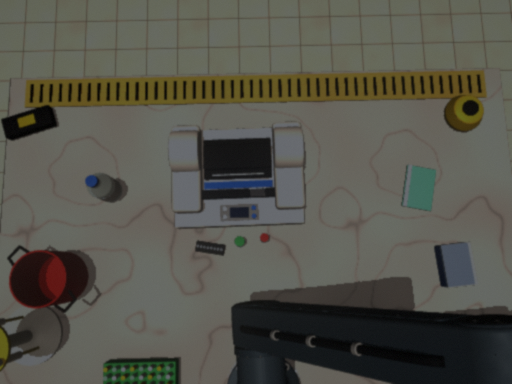

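```bash
cat >> h.py <<'E'
from scipy.spatial.transform import Rotation as R
def ray(p,u,v,z):
    d=R.from_quat(p['rotation']).apply([(u-p['cx'])/p['fx'],(v-p['cy'])/p['fy'],1]); t=(z-p['xyz'][2])/d[2]; return p['xyz']+t*d
def proj(p,X):
    c=R.from_quat(p['rotation']).inv().apply(np.array(X)-p['xyz']); return c[0]/c[2]*p['fx']+p['cx'],c[1]/c[2]*p['fy']+p['cy']
E
python3 - <<'E'
from h import *
p=robot.camera('top')
f=lambda u,v,z:print((u,v),np.round(ray(p,u/4+150-.4,v/4+115-.4,z),4))
print('rail corners LF LB RF RB')
for q in [(208,337),(208,303),(499,326),(497,290)]: f(*q,.085)
print('notch L R');f(398,313,.082);f(462,310,.082)
print('cover front L,R, rear L,R'); 
for q in [(218,260),(487,250),(217,102),(482,92)]: f(*q,.075)
print('cheek front'); f(150,388,.098);f(560,374,.098)
print('base front');f(100,452,.05);f(618,434,.05)
print('vial');f(459,490,.05);print('tube');f(360,505,.042);print('cass');f(241,531,.028)
s=robot.camera('side')
g=lambda u,v,z:print('side',(u,v),np.round(ray(s,u/3+120-.4,v/3+110-.4,z),4))
g(447,205,.085);g(428,225,.085);g(420,200,.085);g(405,222,.079);g(385,242,.079)
E
```

```text
rail corners LF LB RF RB
(208, 337) [0.5383 0.1612 0.085 ]
(208, 303) [0.5628 0.1611 0.085 ]
(499, 326) [ 0.5418 -0.0462  0.085 ]
(497, 290) [ 0.5678 -0.0455  0.085 ]
notch L R
(398, 313) [0.5532 0.0257 0.082 ]
(462, 310) [ 0.5543 -0.0201  0.082 ]
cover front L,R, rear L,R
(218, 260) [0.5958 0.155  0.075 ]
(487, 250) [ 0.599  -0.0395  0.075 ]
(217, 102) [0.7135 0.1555 0.075 ]
(482, 92) [ 0.717  -0.0389  0.075 ]
cheek front
(150, 388) [0.5012 0.2004 0.098 ]
(560, 374) [ 0.5048 -0.0876  0.098 ]
base front
(100, 452) [0.461  0.2436 0.05  ]
(618, 434) [ 0.4659 -0.1318  0.05  ]
vial
(459, 490) [ 0.4279 -0.0155  0.05  ]
tube
(360, 505) [0.4192 0.0564 0.042 ]
cass
(241, 531) [0.4029 0.1441 0.028 ]
side (447, 205) [ 0.5476 -0.0492  0.085 ]
side (428, 225) [ 0.5457 -0.0173  0.085 ]
side (420, 200) [ 0.5715 -0.0397  0.085 ]
side (405, 222) [ 0.5685 -0.0129  0.079 ]
side (385, 242) [0.567  0.0187 0.079 ]
```

```bash
cat >> h.py <<'E'
YAW=0.016; O=np.array([0.5526,0.0575,0]); RI=R.from_euler('z',YAW)
def W(l): return O+RI.apply(l)
def L(w): return RI.inv().apply(np.array(w)-O)
def cmd(target,o=None):
    o=o or robot.get_obs(); T=R.from_quat(o['tool_rot'])
    m=T.as_matrix(); print('x',m[:,0].round(3),'y',m[:,1].round(3),'z',m[:,2].round(3),'local tip',(1e3*L(o['position']+.025*m[:,0])).round(1),'t',o['time'],'F',o['ft_force'].round(1))
    d=T.inv().apply(W(np.array(target)/1e3)-.025*m[:,0]-o['position'])*1e3
    print('shift mm',d.round(1),'width',o['grip_width'])
    for s in (1,-1):
        y=RI.apply([0,s,0]); a=np.degrees(np.arctan2(y@m[:,2],y@m[:,1])); print('turn',a)
E
python3 -c "
from h import *
cmd([0,76,125])"
```

```text
x [-0. -0. -1.] y [ 0.22  -0.976  0.   ] z [-0.976 -0.22   0.   ] local tip [-425.7 -660.5  183.7] t 1.05 F [-0.3  0.3 -0.1]
shift mm [  58.6 -633.9 -567.2] width 0.08654657552245337
turn -168.20838681067966
turn 11.791613189320353
```

move_arm([
  [1,0,-30,-27,2],
  [1,0,-60,-54,4],
  [1,0,-90,-81,6],
  [1,0,-120,-107,8],
  [1,0,-150,-134,10],
  [1,0,-180,-161,11.8],
  [1,0,-210,-188,11.8],
  [1,0,-240,-215,11.8],
], newtons=10)

```text
time: 1.72
position: [0.295, -0.3266, 0.2089]
tool_rot: [0.707, 0.005, -0.707, 0.005]
ft_force: [-0.2, 0.5, -0.4]
grip_width: 0.0418
```

```bash
python3 -c "
from h import *
cmd([0,76,125])"
```

```text
x [ 0.001 -0.001 -1.   ] y [ 0.015 -1.     0.001] z [-1.    -0.015 -0.   ] local tip [-263.7 -380.   183.9] t 1.7167 F [-0.2  0.5 -0.4]
shift mm [  58.8 -456.3 -263.2] width 0.04182786191772983
turn 179.94070538127892
turn -0.059294618721104954
```

move_arm([
  [1,0,-36,-20,0],
  [1,0,-72,-40,0],
  [1,0,-108,-60,0],
  [1,0,-144,-80,0],
  [1,0,-180,-100,0],
  [1,0,-216,-120,0],
  [1,0,-252,-140,0],
  [1,0,-288,-160,0],
])

```text
time: 2.38
position: [0.4506, -0.0358, 0.209]
tool_rot: [0.707, 0.006, -0.707, 0.006]
ft_force: [0.9, -0.8, -0.7]
grip_width: 0.0009
```

move_arm([
  [1,0,-36,-20,0],
  [1,0,-72,-40,0],
  [1,5,-108,-58,0],
  [1,10,-120,-70,0],
  [1,10,-120,-70,0],
  [1,10,-120,-70,0],
  [1,10,-120,-70,0],
])

```text
time: 2.97
position: [0.5172, 0.0827, 0.1986]
tool_rot: [-0.707, -0.005, 0.708, -0.006]
ft_force: [0.4, -0.0, -0.2]
grip_width: 0.0006
```

```bash
python3 -c "
from h import *
cmd([0,76,100])"
```

```text
x [-0.001 -0.    -1.   ] y [ 0.016 -1.     0.   ] z [-1.    -0.016  0.001] local tip [-35.1  25.8 173.6] t 2.9667 F [ 0.4 -0.  -0.2]
shift mm [ 73.5 -50.3 -35.1] width 0.0006140034348751045
turn 179.9827810892655
turn -0.017218910734498792
```

move_arm([
  [1,10,-25,-18,0],
  [1,25,-50,-35,0],
  [1,40,-50,-35,0],
  [1,55,-50,-35,0],
  [1,65,-50,-35,0],
  [1,65,-50,-35,0],
  [1,65,-50,-35,0],
])

```text
time: 3.55
position: [0.5516, 0.1327, 0.1336]
tool_rot: [-0.707, -0.005, 0.708, -0.005]
ft_force: [0.3, -0.2, 0.4]
grip_width: 0.0006
```

```bash
python3 -c "
from h import *
cmd([0,76,86])
save('side','side2.png');save('top','top2.png');p=save('wrist','wrist2.png')
a=cv2.imread('pics/side2.png')[110:310,120:330]; cv2.imwrite('pics/side2d.png',cv2.resize(a,None,fx=3,fy=3,interpolation=cv2.INTER_CUBIC))
cmd([0,76,86])
"
```

```text
x [-0.001 -0.    -1.   ] y [ 0.014 -1.     0.   ] z [-1.    -0.014  0.001] local tip [  0.2  75.2 108.6] t 3.55 F [ 0.3 -0.2  0.4]
shift mm [22.6 -0.8  0.1] width 0.0006499070165168579
turn 179.88532485237107
turn -0.11467514762894872
x [ 0.002  0.    -1.   ] y [ 0.015 -1.    -0.   ] z [-1.    -0.015 -0.002] local tip [  1.5  75.8 109.8] t 3.7 F [-0.4 -0.3  0.6]
shift mm [23.8 -0.2  1.6] width 0.0002386023328882204
turn 179.93627130676032
turn -0.0637286932396874
```

View pics/side2d.png

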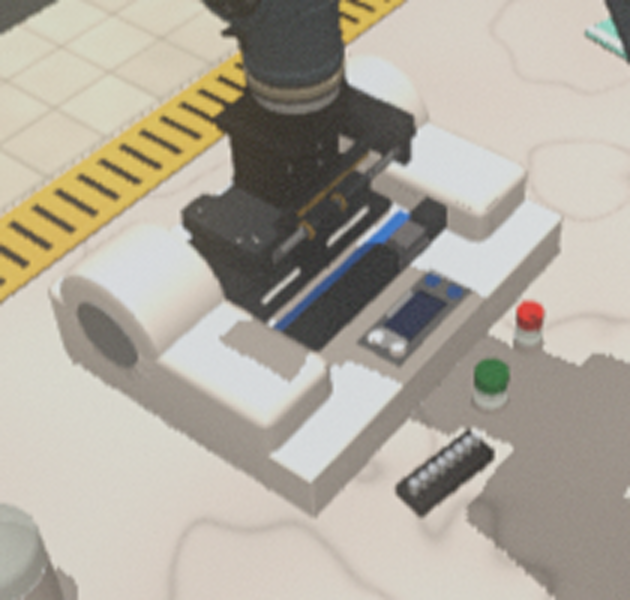

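View pics/wrist2.png

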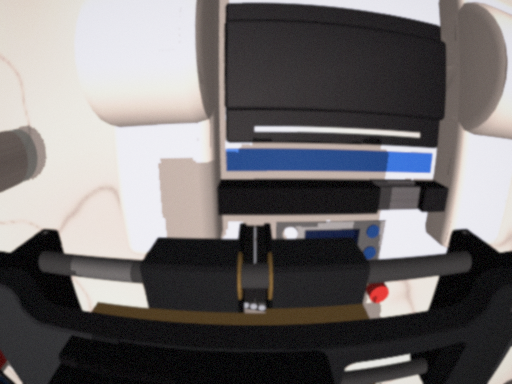

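```bash
cat >> h.py <<'E'
def wproj(p,o,X):
    T=R.from_quat(o['tool_rot']); t=T.inv().apply(np.array(X)-o['position']); M=p['tool_from_camera']
    c=M[:3,:3].T@(t-M[:3,3]); r=np.hypot(c[0],c[1]); th=np.arctan2(r,c[2]); k=th/r*p['fx']
    return (p['cx']+k*c[0]).round(1),(p['cy']+k*c[1]).round(1)
E
python3 -c "
from h import *
o=robot.get_obs();p=robot.camera('wrist')
T=R.from_quat(o['tool_rot'])
print('tip',wproj(p,o,o['position']+T.apply([.025,0,0])))
for l in [(-12,105,85),(12,105,85),(-12,-105,85),(12,-105,85),(12,-32,85),(12,-78,85)]: print(l,wproj(p,o,W(np.array(l)/1e3)))
a=cv2.imread('pics/wrist2.png')[160:260,200:470]; cv2.imwrite('pics/w2d.png',cv2.resize(a,None,fx=2.9,fy=2.9,interpolation=cv2.INTER_CUBIC))
"
```

```text
tip (np.float64(254.5), np.float64(216.7))
(-12, 105, 85) (np.float64(219.2), np.float64(220.5))
(12, 105, 85) (np.float64(218.0), np.float64(192.8))
(-12, -105, 85) (np.float64(443.9), np.float64(216.4))
(12, -105, 85) (np.float64(448.5), np.float64(192.4))
(12, -32, 85) (np.float64(381.6), np.float64(192.6))
(12, -78, 85) (np.float64(425.9), np.float64(192.5))
```

View pics/w2d.png

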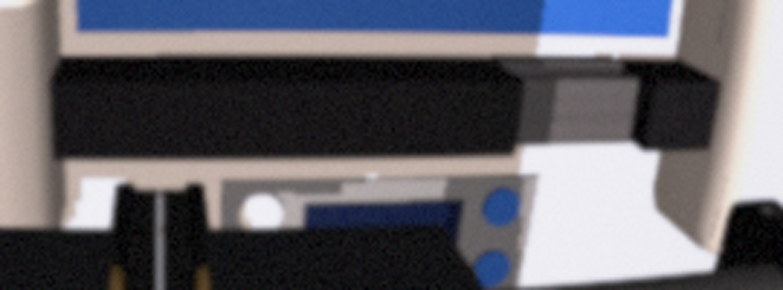

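```bash
python3 -c "
from h import *
o=robot.get_obs();p=robot.camera('wrist');T=R.from_quat(o['tool_rot'])
for t in [(.025,.015,-.0095),(.025,-.015,-.0095),(.025,.015,.0095),(.006,0,-.0095),(.025,0.015,-.005),(0,.015,-.0095)]: print(t,wproj(p,o,o['position']+T.apply(t)))
a=cv2.cvtColor(p['image'],cv2.COLOR_RGB2BGR)[170:320,200:320]; a=cv2.resize(a,None,fx=4,fy=4,interpolation=cv2.INTER_CUBIC); a=(255*(a/255.)**.45).astype('uint8'); cv2.imwrite('pics/w3d.png',a)
t=robot.camera('side');a=cv2.cvtColor(t['image'],cv2.COLOR_RGB2BGR)[150:250,160:290]; a=cv2.resize(a,None,fx=6,fy=6,interpolation=cv2.INTER_CUBIC); a=(255*(a/255.)**.45).astype('uint8'); cv2.imwrite('pics/s3d.png',a)
for l in [(-12,105,85),(12,105,85),(-12,-105,85),(12,-105,85),(12,-32,85),(12,-78,85),(-12,-32,85),(-12,-78,85)]: u=proj(t,W(np.array(l)/1e3)); print(l,(u[0]-160)*6,(u[1]-150)*6)
"
```

```text
(0.025, 0.015, -0.0095) (np.float64(275.3), np.float64(204.4))
(0.025, -0.015, -0.0095) (np.float64(233.6), np.float64(204.4))
(0.025, 0.015, 0.0095) (np.float64(274.7), np.float64(228.5))
(0.006, 0, -0.0095) (np.float64(254.5), np.float64(214.2))
(0.025, 0.015, -0.005) (np.float64(275.2), np.float64(210.3))
(0, 0.015, -0.0095) (np.float64(277.9), np.float64(217.6))
(-12, 105, 85) 365.6219826124048 454.9529606690838
(12, 105, 85) 321.1295230874722 428.98208712697686
(-12, -105, 85) 659.0841296483768 174.19736132258834
(12, -105, 85) 616.5652285217606 153.32246222743277
(12, -32, 85) 520.944238993012 242.54270751657543
(12, -78, 85) 581.998478818752 185.5753588200118
(-12, -32, 85) 564.1660778534067 265.00557897401836
(-12, -78, 85) 624.7785724122884 207.0175303972486
```

View pics/w3d.png

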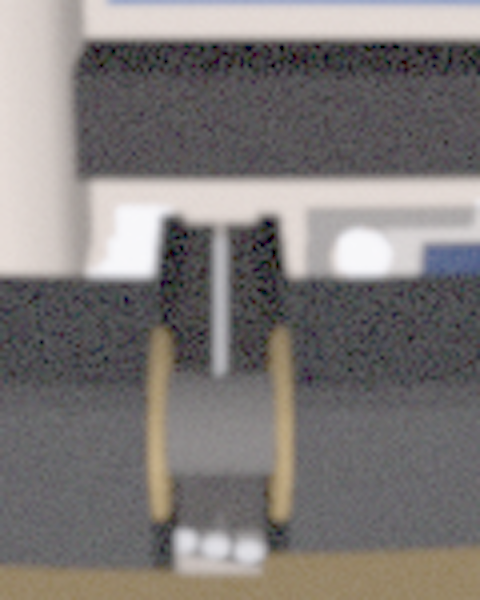

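View pics/s3d.png

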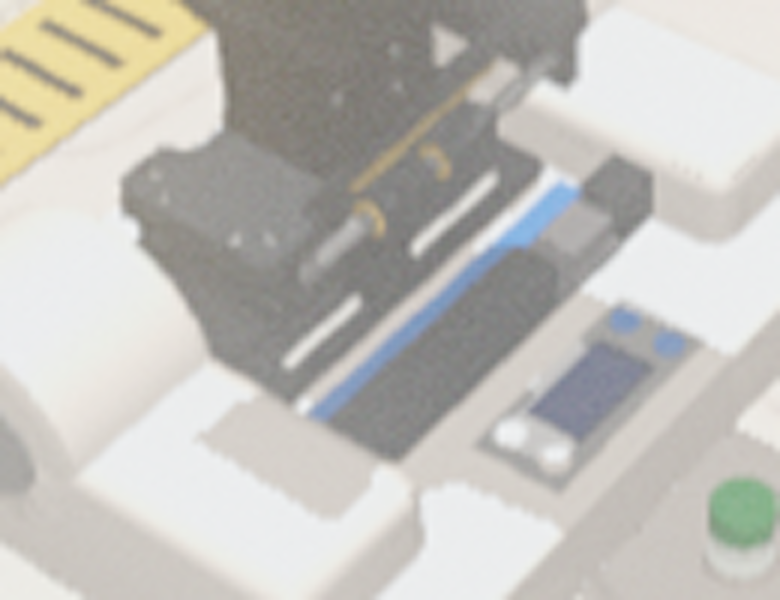

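```bash
python3 -c "
from h import *
o=robot.get_obs();t=robot.camera('side');T=R.from_quat(o['tool_rot']);print(o['position'],o['q'])
for k in [(.025,0,0),(.025,-.015,0),(0,0,0),(-.045,0,0),(-.045,-.095,.0375),(-.045,.095,.0375),(-.045,-.095,-.0375)]: u=proj(t,o['position']+T.apply(k)); print(k,(u[0]-160)*6,(u[1]-150)*6)
a=cv2.cvtColor(t['image'],cv2.COLOR_RGB2BGR)[110:250,150:290]; a=cv2.resize(a,None,fx=4.2,fy=4.2,interpolation=cv2.INTER_CUBIC); a=(255*np.clip(a/120.,0,1)**.5).astype('uint8'); cv2.imwrite('pics/s4d.png',a)
"
```

```text
[0.55267635 0.13374081 0.13455182] [4.09355026e-02 5.48573216e-01 1.64840206e+00 4.25714514e-05
 9.42905149e-01 1.59618524e+00]
(0.025, 0, 0) 381.7762338701217 358.79787223678653
(0.025, -0.015, 0) 358.45507042421946 380.4240042410786
(0, 0, 0) 378.41820021821945 316.86318035267755
(-0.045, 0, 0) 372.08141798394024 237.73025969816064
(-0.045, -0.095, 0.0375) 285.21292640472365 426.2212879174783
(-0.045, 0.095, 0.0375) 591.1617381181705 144.81347024305921
(-0.045, -0.095, -0.0375) 135.64428159888575 338.0084572441419
```

View pics/s4d.png

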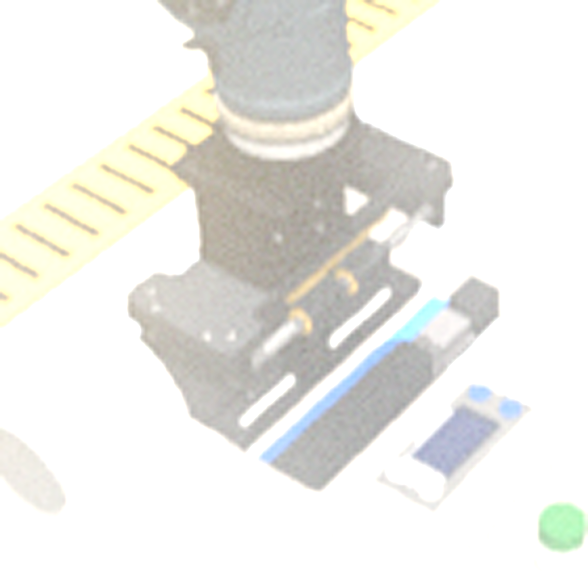

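move_arm([
  [1,8,0,0,0],
  [1,14,0,0,0],
  [1,18,0,0,0],
  [1,20,0,0,0],
  [1,20,0,0,0],
])

```text
time: 4.32
position: [0.5515, 0.1339, 0.1126]
tool_rot: [-0.706, -0.006, 0.708, -0.006]
ft_force: [0.1, 0.2, -0.0]
grip_width: 0.0006
```

```bash
python3 -c "
from h import *
cmd([0,76,86])
p=save('wrist','w5.png'); a=cv2.imread('pics/w5.png')[160:300,190:330]; a=cv2.resize(a,None,fx=4,fy=4,interpolation=cv2.INTER_CUBIC); cv2.imwrite('pics/w5d.png',(255*(a/255.)**.45).astype('uint8'))
t=robot.camera('side');a=cv2.cvtColor(t['image'],cv2.COLOR_RGB2BGR)[130:270,150:290]; a=cv2.resize(a,None,fx=4.2,fy=4.2,interpolation=cv2.INTER_CUBIC); a=(255*np.clip(a/120.,0,1)**.5).astype('uint8'); cv2.imwrite('pics/s5d.png',a)
cmd([0,76,86])
"
```

```text
x [-0.002 -0.    -1.   ] y [ 0.016 -1.     0.   ] z [-1.    -0.016  0.002] local tip [ 0.  76.4 87.6] t 4.3167 F [ 0.1  0.2 -0. ]
shift mm [1.6 0.4 0. ] width 0.0005523439353210804
turn 179.99580178608355
turn -0.00419821391645468
x [-0.001 -0.    -1.   ] y [ 0.016 -1.     0.   ] z [-1.    -0.016  0.001] local tip [ 0.7 76.4 88.4] t 4.4167 F [ 0.2 -0.4  0.4]
shift mm [2.4 0.4 0.7] width 0.0004898192043283111
turn 179.99686821541212
turn -0.0031317845878751313
```

View pics/w5d.png

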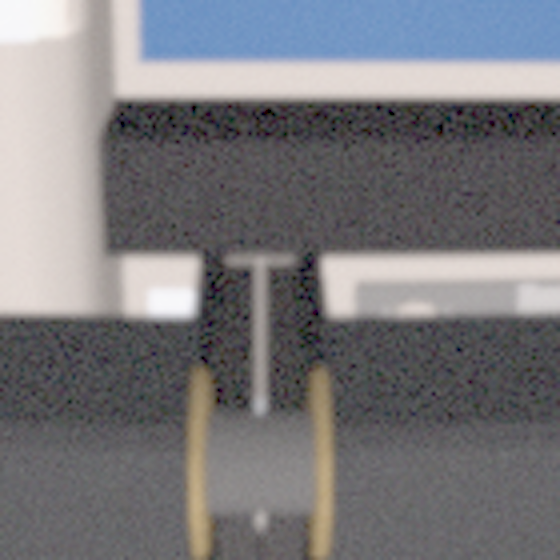

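View pics/s5d.png

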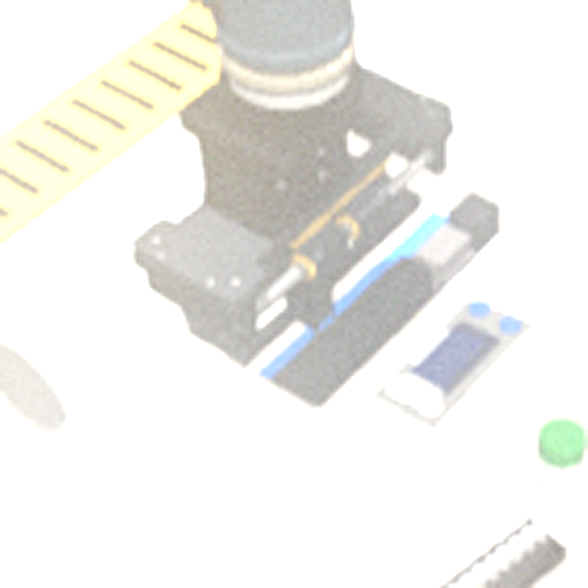

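move_arm([
  [1,1,0,0,0],
  [1,2,0,0,0],
  [1,2,0,0,0],
])

```text
time: 4.67
position: [0.5522, 0.1339, 0.1116]
tool_rot: [-0.707, -0.006, 0.707, -0.006]
ft_force: [0.4, 0.1, -0.5]
grip_width: 0.0008
```

move_arm([
  [1,1,0,0,0],
  [1,1,0,0,0],
  [1,1,0,0,0],
])

```text
time: 4.92
position: [0.5522, 0.1339, 0.1107]
tool_rot: [0.707, 0.006, -0.707, 0.006]
ft_force: [-0.6, 0.5, 1.0]
grip_width: 0.0007
```

move_arm([
  [1,1,0,0,0],
  [1,1,0,0,0],
])

```text
time: 5.08
position: [0.5521, 0.1339, 0.1095]
tool_rot: [-0.707, -0.006, 0.707, -0.006]
ft_force: [-0.3, 0.3, 1.2]
grip_width: 0.0006
```

move_arm([
  [1,1,0,0,0],
  [1,1,0,0,0],
])

```text
time: 5.25
position: [0.552, 0.1339, 0.1085]
tool_rot: [-0.707, -0.006, 0.707, -0.006]
ft_force: [0.4, 0.4, 0.7]
grip_width: 0.0004
```

move_arm([
  [1,1,0,0,0],
  [1,1,0,0,0],
])

```text
time: 5.42
position: [0.552, 0.1339, 0.1075]
tool_rot: [-0.707, -0.006, 0.707, -0.006]
ft_force: [0.2, -0.3, -0.6]
grip_width: 0.0002
```

move_arm([
  [1,0.7,0,0,0],
  [1,1,0,0,0],
])

```text
time: 5.58
position: [0.5521, 0.1339, 0.1066]
tool_rot: [-0.707, -0.006, 0.707, -0.006]
ft_force: [0.2, -0.9, 0.4]
grip_width: 0.0008
```

move_arm([
  [1,0.7,0,0,0],
  [1,1,0,0,0],
])

```text
time: 5.75
position: [0.5521, 0.1339, 0.1055]
tool_rot: [-0.707, -0.006, 0.707, -0.006]
ft_force: [-0.6, -0.9, 0.0]
grip_width: 0.0006
```

```bash
python3 -c "
from h import *
p=save('wrist','w6.png'); a=cv2.imread('pics/w6.png')[160:300,190:330]; a=cv2.resize(a,None,fx=4,fy=4,interpolation=cv2.INTER_CUBIC); cv2.imwrite('pics/w6d.png',(255*np.clip(a/120.,0,1)**.45).astype('uint8'))
t=robot.camera('side');a=cv2.cvtColor(t['image'],cv2.COLOR_RGB2BGR)[170:250,190:270]; a=cv2.resize(a,None,fx=7,fy=7,interpolation=cv2.INTER_CUBIC); a=(255*np.clip(a/80.,0,1)**.5).astype('uint8'); cv2.imwrite('pics/s6d.png',a)
o=robot.get_obs()
T=R.from_quat(o['tool_rot'])
for k in [(.025,0,0),(.025,-.015,0.0095),(.025,.015,.0095),(.025,-.015,-.0095)]: u=proj(t,o['position']+T.apply(k)); print(k,(u[0]-190)*7,(u[1]-170)*7)
cmd([0,76,86])
"
```

```text
(0.025, 0, 0) 240.939984314419 334.45461972307135
(0.025, -0.015, 0.0095) 234.7907397334654 371.5266205741357
(0.025, 0.015, 0.0095) 287.5362091856635 321.10636897014945
(0.025, -0.015, -0.0095) 193.95079760164123 347.915440822875
x [-0.  0. -1.] y [ 0.016 -1.    -0.   ] z [-1.    -0.016  0.   ] local tip [ 0.7 76.4 80.6] t 5.85 F [-0.2  0.3  1.1]
shift mm [-5.4  0.4  0.7] width 0.00040849566367365676
turn 179.99300588081073
turn -0.00699411918928945
```

View pics/w6d.png

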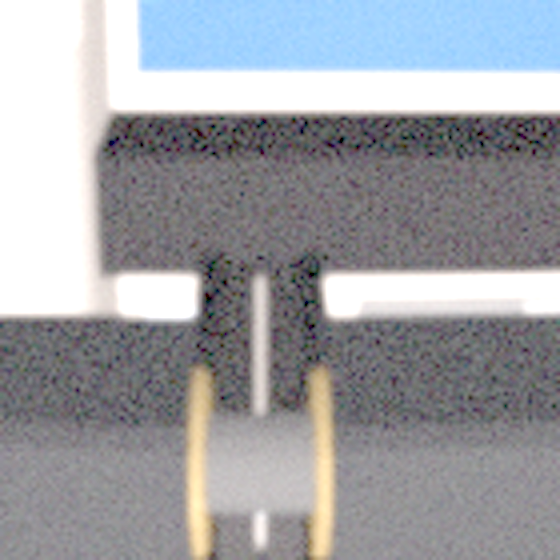

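View pics/s6d.png

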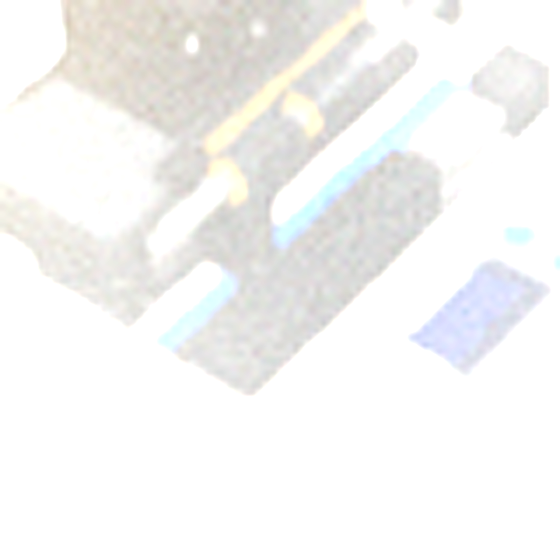

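```bash
python3 -c "
from h import *
t=robot.camera('side');t2=robot.camera('side');t3=robot.camera('side')
im=np.mean([x['image'].astype(float) for x in (t,t2,t3)],0)
a=im[180:245,195:260,::-1]; a=cv2.resize(a,None,fx=9,fy=9,interpolation=cv2.INTER_CUBIC); a=(255*np.clip((a-10)/50.,0,1)).astype('uint8')
b=cv2.imread('pics/side1.png').astype(float)[180:245,195:260]; b=cv2.resize(b,None,fx=9,fy=9,interpolation=cv2.INTER_CUBIC); b=(255*np.clip((b-10)/50.,0,1)).astype('uint8')
cv2.imwrite('pics/s7.png',cv2.resize(np.hstack([a,b]),(800,400)))
"
```

```text
(no output)
```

View pics/s7.png

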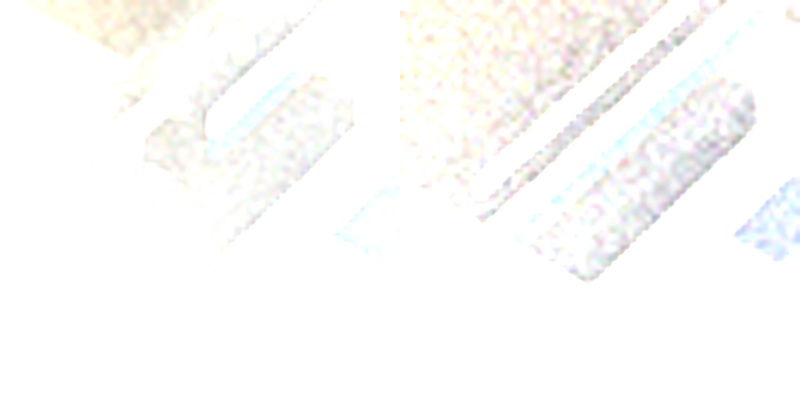

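```bash
python3 -c "
from h import *
t=robot.camera('side')
f=lambda im: (255*np.clip(cv2.resize(im[170:250,185:275].astype(float),None,fx=5.5,fy=5.5,interpolation=cv2.INTER_CUBIC)/160,0,1)**.6).astype('uint8')
cv2.imwrite('pics/s8.png',np.vstack([f(t['image'][:,:,::-1])]))
cv2.imwrite('pics/s9.png',np.vstack([f(cv2.imread('pics/side1.png'))]))
"
```

```text
(no output)
```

View pics/s8.png

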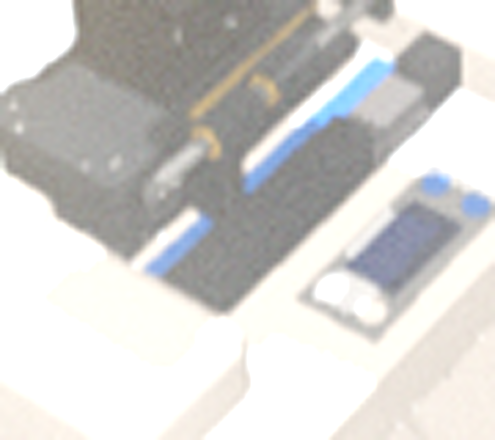

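View pics/s9.png

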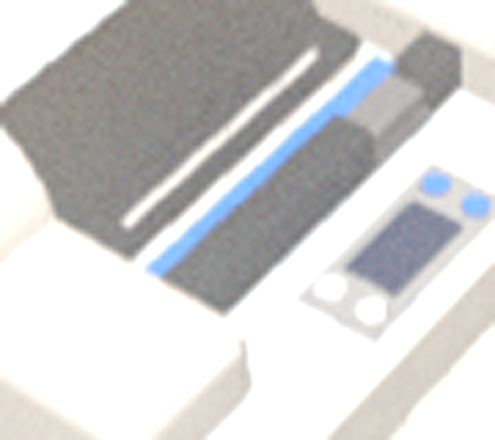

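move_arm([
  [1,0.7,0,0,0],
  [1,1,0,0,0],
])

```text
time: 6.22
position: [0.5522, 0.1339, 0.1046]
tool_rot: [0.707, 0.006, -0.707, 0.006]
ft_force: [0.8, -0.7, -0.5]
grip_width: 0.0007
```

move_arm([
  [1,0.7,0,0,0],
  [1,1,0,0,0],
])

```text
time: 6.38
position: [0.5521, 0.1339, 0.1036]
tool_rot: [-0.707, -0.006, 0.707, -0.006]
ft_force: [-0.4, -0.2, 0.3]
grip_width: 0.0007
```

move_arm([
  [1,0.7,0,0,0],
  [1,1,0,0,0],
])

```text
time: 6.55
position: [0.5521, 0.1339, 0.1025]
tool_rot: [-0.707, -0.006, 0.707, -0.006]
ft_force: [-0.3, -0.5, -0.1]
grip_width: 0.0004
```

move_arm([
  [1,0.7,0,0,0],
  [1,1,0,0,0],
])

```text
time: 6.72
position: [0.5521, 0.1339, 0.1015]
tool_rot: [-0.707, -0.006, 0.707, -0.006]
ft_force: [0.6, 0.5, 0.3]
grip_width: 0.0004
```

```bash
python3 -c "
from h import *
p=save('wrist','w7.png'); a=cv2.imread('pics/w7.png')[160:300,190:330].astype(float); a=cv2.resize(a,None,fx=4,fy=4,interpolation=cv2.INTER_CUBIC); cv2.imwrite('pics/w7d.png',(255*np.clip((a-5)/50.,0,1)**.6).astype('uint8'))
a=cv2.imread('pics/w7.png'); cv2.imwrite('pics/w7f.png',(255*np.clip(a/200.,0,1)**.6).astype('uint8'))
t=robot.camera('side');f=lambda im: (255*np.clip(cv2.resize(im[170:250,185:275].astype(float),None,fx=5.5,fy=5.5,interpolation=cv2.INTER_CUBIC)/100,0,1)**.6).astype('uint8')
cv2.imwrite('pics/s10.png',np.vstack([f(t['image'][:,:,::-1])]))
"
```

```text
(no output)
```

View pics/w7d.png

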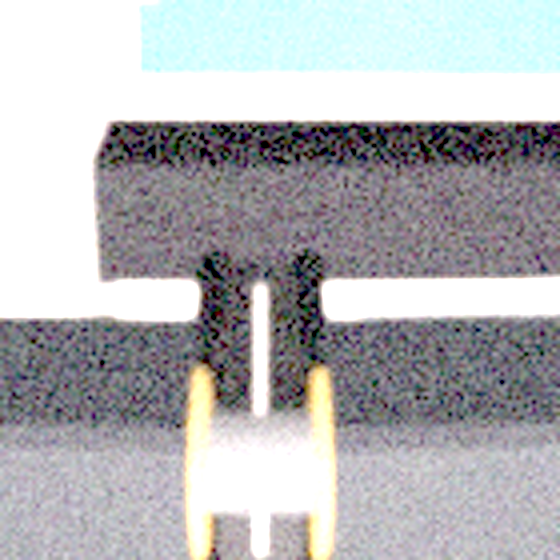

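View pics/s10.png

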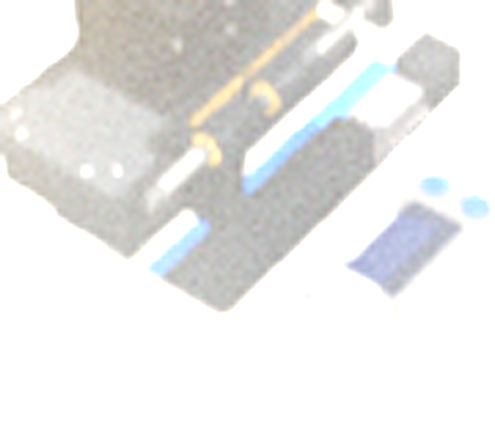

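move_arm([
  [1,1,0,0,0],
  [1,2,0,0,0],
  [1,2,0,0,0],
])

```text
time: 7.07
position: [0.552, 0.1339, 0.0994]
tool_rot: [-0.707, -0.006, 0.707, -0.006]
ft_force: [-0.4, -0.2, -0.2]
grip_width: 0.0002
```

move_arm([
  [1,0.7,0,0,0],
  [1,1,0,0,0],
])

```text
time: 7.23
position: [0.5521, 0.1339, 0.0986]
tool_rot: [-0.707, -0.006, 0.707, -0.006]
ft_force: [1.5, 0.2, -0.4]
grip_width: 0.0005
```

move_arm([
  [1,0.7,0,0,0],
  [1,1,0,0,0],
])

```text
time: 7.4
position: [0.5521, 0.1339, 0.0976]
tool_rot: [-0.707, -0.006, 0.707, -0.006]
ft_force: [-0.7, 0.3, 0.2]
grip_width: 0.0005
```

move_arm([
  [1,0.7,0,0,0],
  [1,1,0,0,0],
])

```text
time: 7.57
position: [0.5521, 0.1339, 0.0966]
tool_rot: [-0.707, -0.006, 0.707, -0.006]
ft_force: [-0.6, -0.6, -0.5]
grip_width: 0.0009
```

```bash
python3 -c "
from h import *
p=save('wrist','w8.png'); a=cv2.imread('pics/w8.png')[160:300,190:330].astype(float); a=cv2.resize(a,None,fx=4,fy=4,interpolation=cv2.INTER_CUBIC); cv2.imwrite('pics/w8d.png',(255*np.clip((a-3)/45.,0,1)**.7).astype('uint8'))
"
```

View pics/w8d.png

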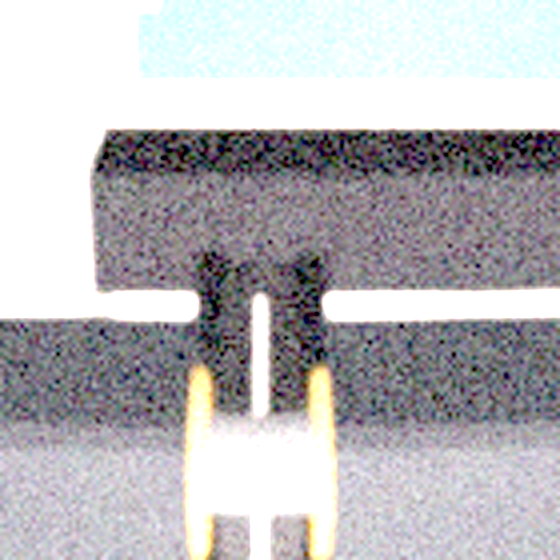

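```bash
python3 -c "
import cv2,numpy as np
a=cv2.imread('pics/w8.png')[120:260,200:470].astype(float); a=cv2.resize(a,None,fx=2.96,fy=2.96,interpolation=cv2.INTER_CUBIC); cv2.imwrite('pics/w8e.png',(255*np.clip((a-3)/90.,0,1)**.6).astype('uint8'))
"
```

```text
(no output)
```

View pics/w8e.png

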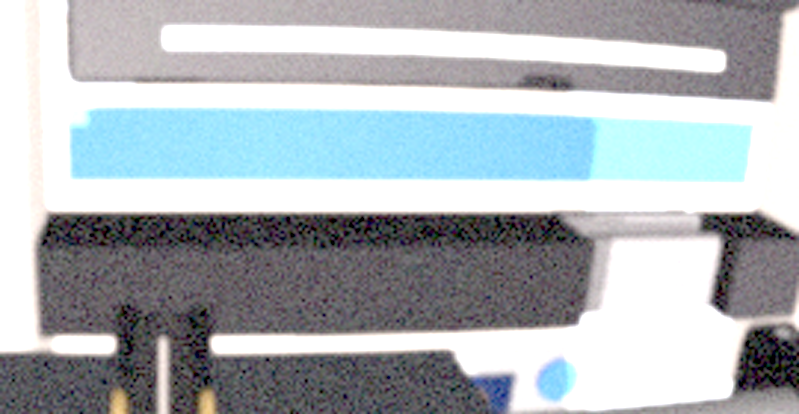

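```bash
python3 -c "
from h import *
from scipy.optimize import least_squares
o=robot.get_obs();p=robot.camera('wrist')
obs=[((12,105,85),(213.5,203.4)),((-12,105,85),(213.5,233.2)),((45,99,75),(224.3,147)),((45,-99,75),(462.8,153.8)),((-12,-105,85),(469.3,227.4))]
obs2=obs+[((-12,-32,85),(397,229.8))]
print([ (wproj(p,o,W(np.array(l)/1e3)),uv) for l,uv in obs2])
def res(x,rot,ob):
    q=dict(o); q['position']=o['position']+x[:3]
    if rot: q['tool_rot']=(R.from_rotvec(x[3:])*R.from_quat(o['tool_rot'])).as_quat()
    return np.concatenate([np.array(wproj(p,q,W(np.array(l)/1e3)))-uv for l,uv in ob])
for rot in (0,1):
    s=least_squares(lambda x:res(x,rot,obs),np.zeros(6 if rot else 3),x_scale=.01,diff_step=1e-2) if 0 else least_squares(lambda x:res(x,rot,obs),np.full(6 if rot else 3,1e-3),diff_step=.3)
    print(s.x.round(4),s.fun.round(1))
"
```

```text
[((np.float64(212.3), np.float64(208.6)), (213.5, 203.4)), ((np.float64(214.0), np.float64(240.3)), (213.5, 233.2)), ((np.float64(221.1), np.float64(157.7)), (224.3, 147)), ((np.float64(468.3), np.float64(163.5)), (462.8, 153.8)), ((np.float64(467.3), np.float64(231.9)), (469.3, 227.4)), ((np.float64(396.9), np.float64(236.8)), (397, 229.8))]
[-0.0046  0.0004  0.0038] [ 0.  -3.1  1.6 -1.1 -2.   3.   4.   3.2 -2.8 -2.3]
[-0.0044  0.0004  0.0038  0.0009  0.001  -0.0047] [-0.2 -2.7  1.6 -0.7 -2.3  3.4  4.   2.5 -2.5 -2.9]
```

move_arm([
  [1,0.7,0,0,0],
  [1,1,0,0,0],
])

```text
time: 7.83
position: [0.5522, 0.1339, 0.0956]
tool_rot: [0.707, 0.006, -0.707, 0.006]
ft_force: [-0.1, 0.3, -0.2]
grip_width: 0.0005
```

move_arm([
  [1,0.7,0,0,0],
  [1,1,0,0,0],
])

```text
time: 8.0
position: [0.5521, 0.1339, 0.0946]
tool_rot: [-0.707, -0.006, 0.707, -0.006]
ft_force: [-0.0, -0.4, -0.6]
grip_width: 0.0003
```

move_arm([
  [1,0.7,0,0,0],
  [1,1,0,0,0],
])

```text
time: 8.17
position: [0.5521, 0.1339, 0.0936]
tool_rot: [-0.707, -0.006, 0.707, -0.006]
ft_force: [-0.1, -0.1, -0.6]
grip_width: 0.0004
```

```bash
python3 -c "
from h import *
cmd([0,76,85])
t=robot.camera('top')
a=t['image'][130:230,160:310,::-1].astype(float);a=cv2.resize(a,None,fx=5,fy=5,interpolation=cv2.INTER_CUBIC); cv2.imwrite('pics/t8.png',(255*np.clip(a/110.,0,1)**.7).astype('uint8'))
t=robot.camera('side')
a=t['image'][100:280,130:330,::-1].astype(float);a=cv2.resize(a,None,fx=3.3,fy=3.3,interpolation=cv2.INTER_CUBIC); cv2.imwrite('pics/s11.png',(255*np.clip(a/160.,0,1)**.7).astype('uint8'))
"
```

```text
x [-0.  0. -1.] y [ 0.016 -1.    -0.   ] z [-1.    -0.016  0.   ] local tip [ 0.7 76.4 68.6] t 8.1667 F [-0.1 -0.1 -0.6]
shift mm [-16.4   0.4   0.7] width 0.0003975604725210244
turn 179.99141861200968
turn -0.008581387990304199
```

View pics/s11.png

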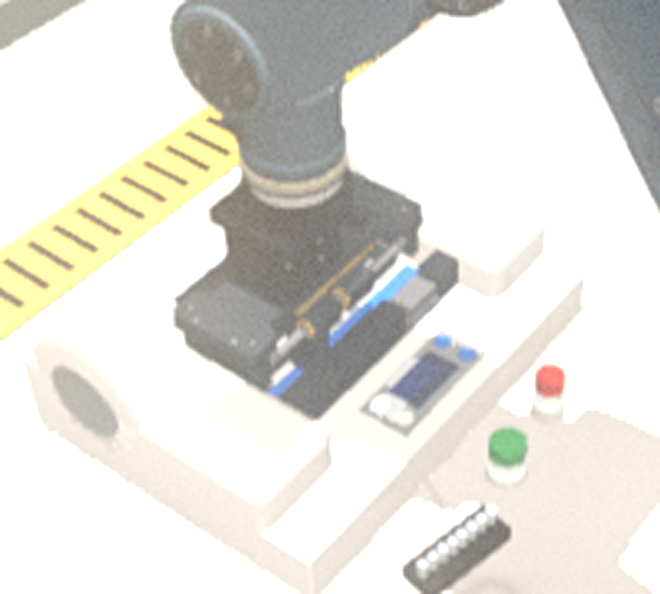

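View pics/t8.png

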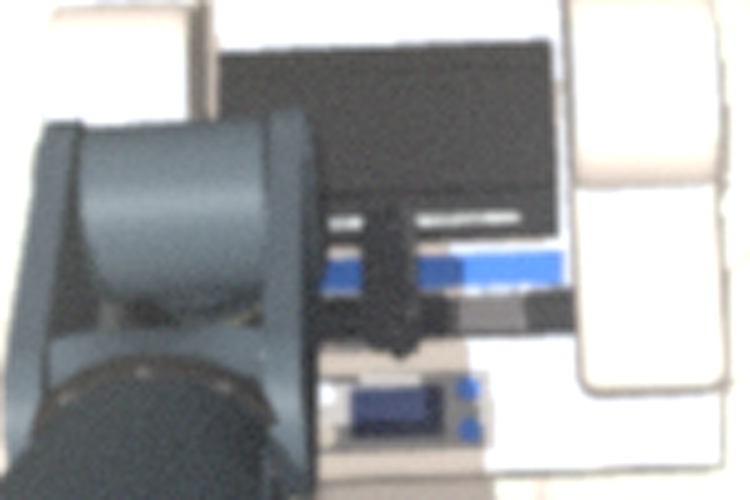

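move_arm([
  [1,0.7,0,0,0],
  [1,1,0,0,0],
])

```text
time: 8.43
position: [0.5522, 0.1339, 0.0926]
tool_rot: [-0.707, -0.006, 0.707, -0.006]
ft_force: [0.2, 0.4, 0.1]
grip_width: 0.0004
```

move_arm([
  [1,0.7,0,0,0],
  [1,1,0,0,0],
])

```text
time: 8.6
position: [0.5521, 0.1339, 0.0916]
tool_rot: [-0.707, -0.006, 0.707, -0.006]
ft_force: [0.1, -0.4, -0.5]
grip_width: 0.0003
```

move_arm([
  [1,0.7,0,0,0],
  [1,1,0,0,0],
])

```text
time: 8.77
position: [0.5521, 0.1339, 0.0906]
tool_rot: [-0.707, -0.006, 0.707, -0.006]
ft_force: [0.0, 0.2, -0.4]
grip_width: 0.0006
```

move_arm([
  [1,0.7,0,0,0],
  [1,1,0,0,0],
])

```text
time: 8.93
position: [0.5521, 0.1339, 0.0896]
tool_rot: [-0.707, -0.006, 0.707, -0.006]
ft_force: [-0.5, -0.0, -0.3]
grip_width: 0.0
```

move_arm([
  [1,0.7,0,0,0],
  [1,1,0,0,0],
])

```text
time: 9.1
position: [0.5521, 0.1339, 0.0886]
tool_rot: [-0.707, -0.006, 0.707, -0.006]
ft_force: [-0.7, -1.2, -0.1]
grip_width: 0.0009
```

```bash
python3 -c "
from h import *
p=save('wrist','w9.png'); a=cv2.imread('pics/w9.png')[160:300,190:330].astype(float); a=cv2.resize(a,None,fx=4,fy=4,interpolation=cv2.INTER_CUBIC); cv2.imwrite('pics/w9d.png',(255*np.clip((a-3)/45.,0,1)**.7).astype('uint8'))
t=robot.camera('side')
a=t['image'][160:250,185:275,::-1].astype(float);a=cv2.resize(a,None,fx=6,fy=6,interpolation=cv2.INTER_CUBIC); cv2.imwrite('pics/s12.png',(255*np.clip(a/110.,0,1)**.7).astype('uint8'))
"
```

```text
(no output)
```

View pics/w9d.png

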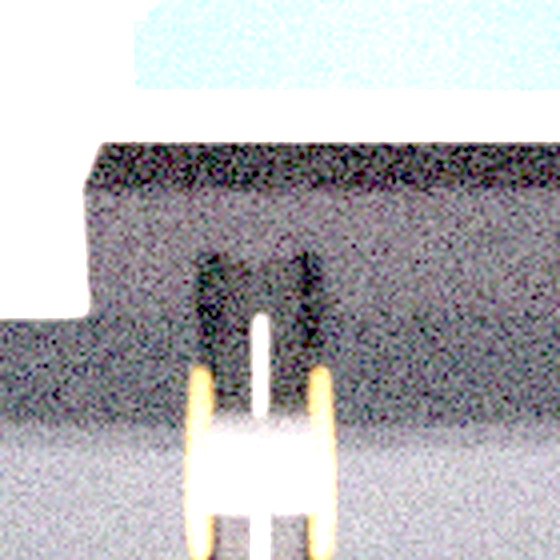

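View pics/s12.png

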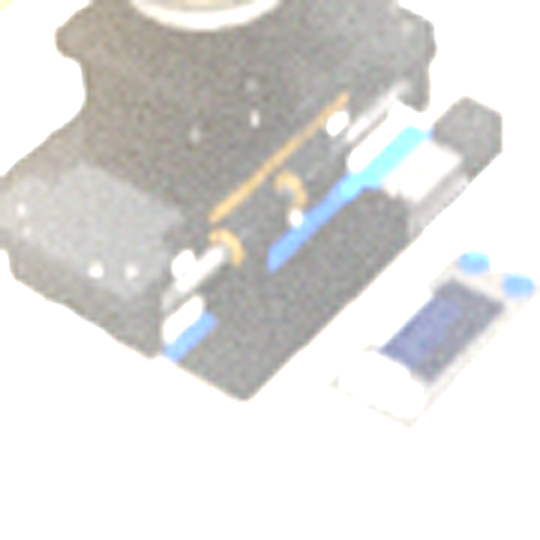

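move_arm([
  [1,0.7,0,0,0],
  [1,1,0,0,0],
])

```text
time: 9.37
position: [0.5522, 0.1339, 0.0876]
tool_rot: [-0.707, -0.006, 0.707, -0.006]
ft_force: [-0.1, 0.2, 0.5]
grip_width: 0.0005
```

move_arm([
  [1,0.7,0,0,0],
  [1,1,0,0,0],
])

```text
time: 9.53
position: [0.5521, 0.1339, 0.0866]
tool_rot: [-0.707, -0.006, 0.707, -0.006]
ft_force: [-0.1, 0.2, -0.5]
grip_width: 0.0004
```

move_arm([
  [1,0.7,0,0,0],
  [1,1,0,0,0],
])

```text
time: 9.7
position: [0.5521, 0.1339, 0.0856]
tool_rot: [-0.707, -0.006, 0.707, -0.006]
ft_force: [-0.3, -0.5, -0.0]
grip_width: 0.0005
```

move_arm([
  [1,0.7,0,0,0],
  [1,1,0,0,0],
])

```text
time: 9.87
position: [0.5521, 0.1339, 0.0846]
tool_rot: [-0.707, -0.006, 0.707, -0.006]
ft_force: [-0.9, -0.2, 0.2]
grip_width: 0.0002
```

move_arm([
  [1,0.7,0,0,0],
  [1,1,0,0,0],
])

```text
time: 10.03
position: [0.5521, 0.1339, 0.0835]
tool_rot: [-0.707, -0.006, 0.707, -0.006]
ft_force: [-0.1, 0.6, 0.0]
grip_width: 0.0003
```

move_arm([
  [1,0.7,0,0,0],
  [1,1,0,0,0],
])

```text
time: 10.2
position: [0.5521, 0.1339, 0.0826]
tool_rot: [-0.707, -0.006, 0.707, -0.006]
ft_force: [0.1, 0.0, -0.8]
grip_width: 0.0005
```

move_arm([
  [1,0.7,0,0,0],
  [1,1,0,0,0],
])

```text
time: 10.37
position: [0.5521, 0.1339, 0.0816]
tool_rot: [-0.707, -0.006, 0.707, -0.006]
ft_force: [-0.1, -0.3, 0.8]
grip_width: 0.0002
```

```bash
python3 -c "
from h import *
p=save('wrist','w10.png'); a=cv2.imread('pics/w10.png')[160:300,190:330].astype(float); a=cv2.resize(a,None,fx=4,fy=4,interpolation=cv2.INTER_CUBIC); cv2.imwrite('pics/w10d.png',(255*np.clip((a-3)/45.,0,1)**.7).astype('uint8'))
a=cv2.imread('pics/w10.png').astype(float); cv2.imwrite('pics/w10e.png',(255*np.clip((a-3)/145.,0,1)**.7).astype('uint8'))
t=robot.camera('side')
a=t['image'][150:250,165:285,::-1].astype(float);a=cv2.resize(a,None,fx=5,fy=5,interpolation=cv2.INTER_CUBIC); cv2.imwrite('pics/s13.png',(255*np.clip(a/160.,0,1)**.7).astype('uint8'))
"
```

```text
(no output)
```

View pics/w10e.png

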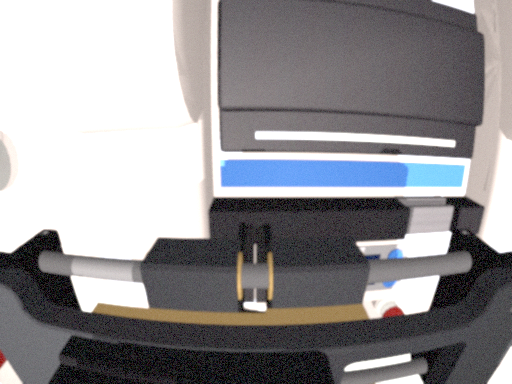

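View pics/s13.png

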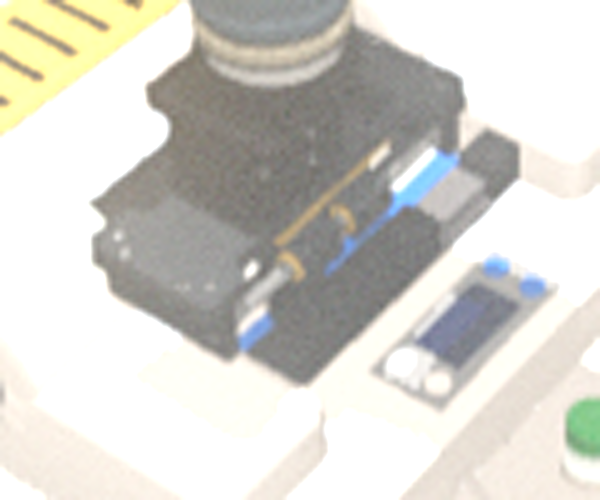

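View pics/w10d.png

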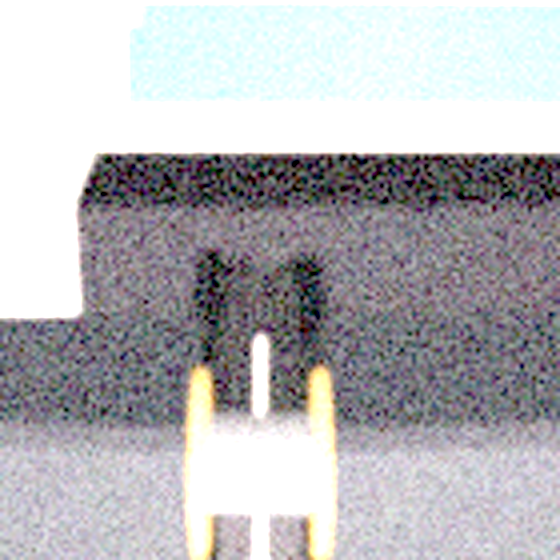

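```bash
python3 -c "
from h import *
s=robot.camera('side')
def rx(u,v,ax,val):
    d=R.from_quat(s['rotation']).apply([(u-s['cx'])/s['fx'],(v-s['cy'])/s['fy'],1]); t=(val-s['xyz'][ax])/d[ax]; return (s['xyz']+t*d).round(4)
g=lambda a,b:(a/5+165-.4,b/5+150-.4)
for n,q in [('armbottom',(235,358)),('ringL',(290,265)),('ringR',(342,220)),('rodL end',(245,305)),('armTopR',(460,95)),('armbotR',(455,150)),('flange',(273,75))]:
    print(n,[tuple(rx(*g(*q),0,x)) for x in (.51,.53,.55,.57)])
"
```

```text
armbottom [(np.float64(0.51), np.float64(0.2195), np.float64(0.1736)), (np.float64(0.53), np.float64(0.2004), np.float64(0.1427)), (np.float64(0.55), np.float64(0.1814), np.float64(0.1118)), (np.float64(0.57), np.float64(0.1624), np.float64(0.081))]
ringL [(np.float64(0.51), np.float64(0.1796), np.float64(0.2)), (np.float64(0.53), np.float64(0.1589), np.float64(0.1703)), (np.float64(0.55), np.float64(0.1381), np.float64(0.1406)), (np.float64(0.57), np.float64(0.1173), np.float64(0.1108))]
ringR [(np.float64(0.51), np.float64(0.1433), np.float64(0.1995)), (np.float64(0.53), np.float64(0.121), np.float64(0.1697)), (np.float64(0.55), np.float64(0.0986), np.float64(0.14)), (np.float64(0.57), np.float64(0.0763), np.float64(0.1102))]
rodL end [(np.float64(0.51), np.float64(0.2099), np.float64(0.1999)), (np.float64(0.53), np.float64(0.1904), np.float64(0.1702)), (np.float64(0.55), np.float64(0.171), np.float64(0.1404)), (np.float64(0.57), np.float64(0.1515), np.float64(0.1107))]
armTopR [(np.float64(0.51), np.float64(0.0545), np.float64(0.2127)), (np.float64(0.53), np.float64(0.0283), np.float64(0.1835)), (np.float64(0.55), np.float64(0.0021), np.float64(0.1543)), (np.float64(0.57), np.float64(-0.0241), np.float64(0.1251))]
armbotR [(np.float64(0.51), np.float64(0.0586), np.float64(0.1801)), (np.float64(0.53), np.float64(0.0326), np.float64(0.1495)), (np.float64(0.55), np.float64(0.0066), np.float64(0.1189)), (np.float64(0.57), np.float64(-0.0194), np.float64(0.0883))]
flange [(np.float64(0.51), np.float64(0.1804), np.float64(0.3124)), (np.float64(0.53), np.float64(0.1596), np.float64(0.2876)), (np.float64(0.55), np.float64(0.1389), np.float64(0.2627)), (np.float64(0.57), np.float64(0.1181), np.float64(0.2379))]
```

move_arm([
  [1,0.7,0,0,0],
  [1,1,0,0,0],
])

```text
time: 10.68
position: [0.5522, 0.1339, 0.0806]
tool_rot: [-0.707, -0.006, 0.707, -0.006]
ft_force: [0.3, -0.3, 0.8]
grip_width: 0.0005
```

move_arm([
  [1,0.7,0,0,0],
  [1,1,0,0,0],
])

```text
time: 10.85
position: [0.5521, 0.1339, 0.0796]
tool_rot: [-0.707, -0.006, 0.707, -0.006]
ft_force: [-0.4, -0.3, -0.8]
grip_width: 0.0001
```

move_arm([
  [1,0.7,0,0,0],
  [1,1,0,0,0],
])

```text
time: 11.02
position: [0.5521, 0.1339, 0.0786]
tool_rot: [-0.707, -0.006, 0.707, -0.006]
ft_force: [-0.7, 0.6, -0.2]
grip_width: 0.0005
```

move_arm([
  [1,0.7,0,0,0],
  [1,1,0,0,0],
])

```text
time: 11.18
position: [0.5521, 0.1339, 0.0776]
tool_rot: [-0.707, -0.006, 0.707, -0.006]
ft_force: [1.4, 0.0, -0.4]
grip_width: 0.0008
```

```bash
python3 -c "
from h import *
p=save('wrist','w11.png')
a=cv2.imread('pics/w11.png').astype(float)[90:290,180:512]; a=cv2.resize(a,None,fx=2.4,fy=2.4,interpolation=cv2.INTER_CUBIC); cv2.imwrite('pics/w11e.png',(255*np.clip((a-3)/100.,0,1)**.7).astype('uint8'))
t=save('side','s11full.png'); a=cv2.imread('pics/s11full.png').astype(float); cv2.imwrite('pics/s14.png',(255*np.clip((a-3)/160.,0,1)**.7).astype('uint8'))
print(robot.get_obs()['moment'])
"
```

```text
[-0.00792057  0.02741315  0.03456196]
```

View pics/w11e.png

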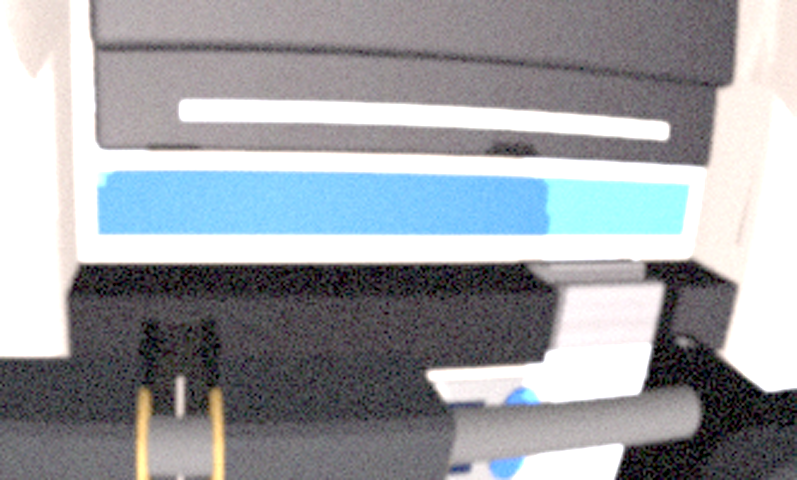

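View pics/s14.png

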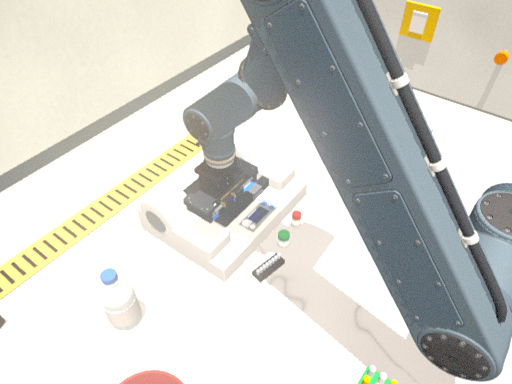

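```bash
python3 -c "
from h import *
from scipy.optimize import least_squares
o=robot.get_obs();p=robot.camera('wrist')
obs=[((12,105,85),(210,212.9)),((12,-32,85),(412,206.7)),((-12,-32,85),(408,235)),((12,-105,85),(487,210)),((45,99,75),(221.7,151.7)),((45,-99,75),(477,157.9)),((12,105,55),(213,200.5))]
T0=R.from_quat(o['tool_rot']); M=p['tool_from_camera']
def wp(X,dx,rv,f=1):
    T=R.from_rotvec(rv)*T0; t=T.inv().apply(np.array(X)-o['position']-dx); c=M[:3,:3].T@(t-M[:3,3]); r=np.hypot(c[0],c[1]); k=np.arctan2(r,c[2])/r*p['fx']*f
    return np.array([p['cx']+k*c[0],p['cy']+k*c[1]])
def res(x): 
    rv=x[3:6]/100 if len(x)>3 else np.zeros(3)
    return np.concatenate([wp(W(np.array(l)/1e3),x[:3]/100,rv)-uv for l,uv in obs])
for n in (3,6):
    s=least_squares(res,np.zeros(n)); print((s.x/100).round(4),s.fun.round(1))
print(res(np.zeros(3)).round(1))
"
```

```text
[-0.0046  0.0005  0.0049] [-0.2 -3.2  0.6  1.3 -1.4  4.4 -1.6 -4.2 -2.3  3.1  3.1  3.9  2.7 -5.6]
[-0.0054  0.001  -0.0005 -0.0332 -0.068   0.0022] [-0.2 -2.4  2.   0.3  0.9  4.4 -2.4 -5.8 -2.1  2.9  0.3  2.9  1.5 -2.4]
[-1.9  6.4  2.  10.1 -0.4 13.2  0.3  3.5 -4.  11.8  5.5 11.   1.3  2.6]
```

```bash
python3 -c "
import cv2,numpy as np
a=cv2.imread('pics/wrist1.png').astype(float); a=cv2.resize(a,(800,600),interpolation=cv2.INTER_CUBIC); cv2.imwrite('pics/w1e.png',(255*np.clip((a-3)/160.,0,1)**.6).astype('uint8'))
"
```

```text
(no output)
```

View pics/w1e.png

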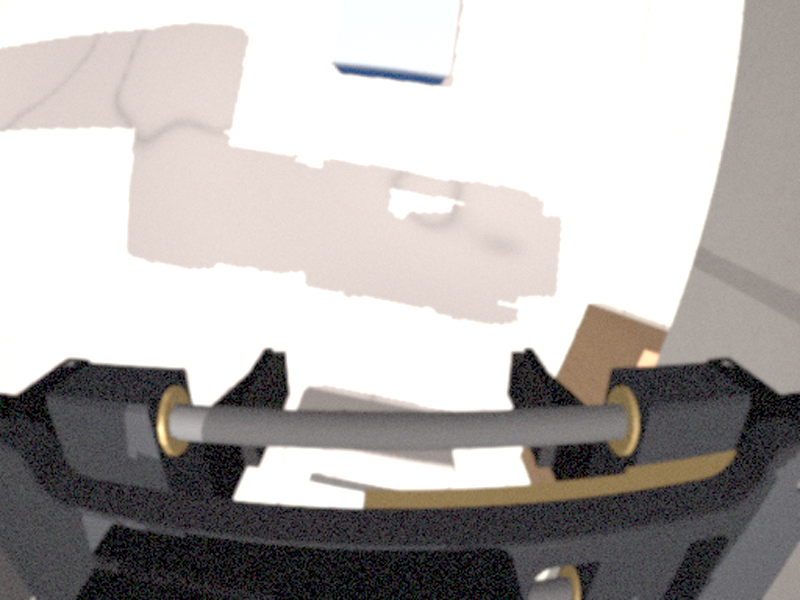

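move_arm([
  [1,0.7,0,0,0],
  [1,1,0,0,0],
])

```text
time: 11.5
position: [0.5522, 0.1339, 0.0766]
tool_rot: [0.707, 0.006, -0.707, 0.006]
ft_force: [-0.8, 0.3, -0.1]
grip_width: 0.0006
```

move_arm([
  [1,0.7,0,0,0],
  [1,1,0,0,0],
])

```text
time: 11.67
position: [0.5521, 0.1339, 0.0756]
tool_rot: [-0.707, -0.006, 0.707, -0.006]
ft_force: [-0.6, -0.7, 0.4]
grip_width: 0.0005
```

move_arm([
  [1,0.7,0,0,0],
  [1,1,0,0,0],
])

```text
time: 11.83
position: [0.5521, 0.1339, 0.0745]
tool_rot: [-0.707, -0.006, 0.707, -0.006]
ft_force: [0.5, 0.7, 0.0]
grip_width: 0.0006
```

move_arm([
  [1,0.7,0,0,0],
  [1,1,0,0,0],
])

```text
time: 12.0
position: [0.5521, 0.1339, 0.0736]
tool_rot: [-0.707, -0.006, 0.707, -0.006]
ft_force: [-0.2, 0.2, -0.0]
grip_width: 0.0002
```

move_arm([
  [1,0.7,0,0,0],
  [1,1,0,0,0],
])

```text
time: 12.17
position: [0.5521, 0.1339, 0.0726]
tool_rot: [-0.707, -0.006, 0.707, -0.006]
ft_force: [-0.1, 0.1, 0.7]
grip_width: 0.0004
```

move_arm([
  [1,0.7,0,0,0],
  [1,1,0,0,0],
])

```text
time: 12.33
position: [0.5521, 0.1339, 0.0715]
tool_rot: [-0.707, -0.006, 0.707, -0.006]
ft_force: [0.5, 0.4, 0.8]
grip_width: 0.0005
```

```bash
python3 -c "
from h import *
p=save('wrist','w12.png'); a=cv2.imread('pics/w12.png')[160:300,190:330].astype(float); a=cv2.resize(a,None,fx=4,fy=4,interpolation=cv2.INTER_CUBIC); cv2.imwrite('pics/w12d.png',(255*np.clip((a-3)/45.,0,1)**.7).astype('uint8'))
t=robot.camera('side')
a=t['image'][150:250,165:285,::-1].astype(float);a=cv2.resize(a,None,fx=5,fy=5,interpolation=cv2.INTER_CUBIC); cv2.imwrite('pics/s15.png',(255*np.clip(a/130.,0,1)**.7).astype('uint8'))
"
```

```text
(no output)
```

View pics/w12d.png

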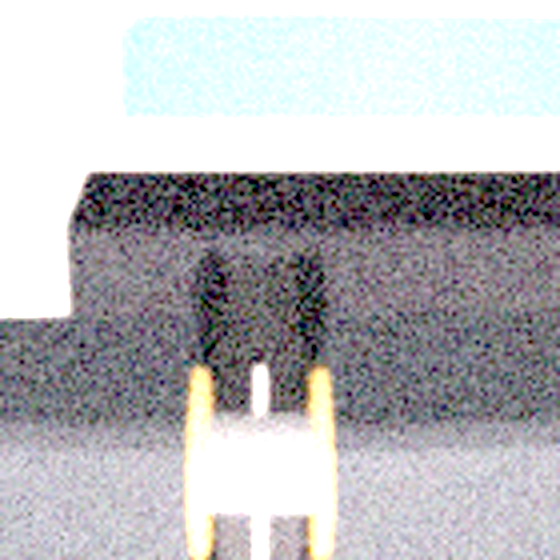

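View pics/s15.png

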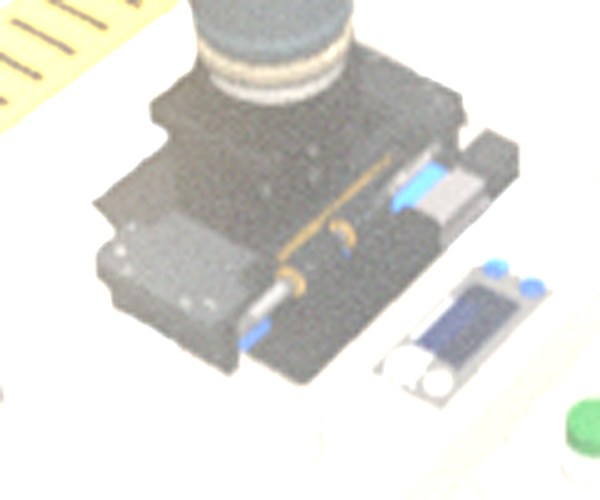

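move_arm([
  [1,0.5,0,0,0],
  [1,1,0,0,0],
])

```text
time: 12.6
position: [0.5522, 0.1339, 0.0715]
tool_rot: [0.707, 0.006, -0.707, 0.006]
ft_force: [-1.3, -0.2, 10.3]
grip_width: 0.0003
```

move_arm([
  [1,0.5,0,0,0],
  [1,1,0,0,0],
])

```text
time: 12.77
position: [0.5522, 0.1339, 0.0715]
tool_rot: [0.707, 0.006, -0.707, 0.006]
ft_force: [-3.7, -0.1, 16.0]
grip_width: 0.0004
```

move_arm([
  [1,0.5,0,0,0],
  [1,1,0,0,0],
])

```text
time: 12.93
position: [0.5523, 0.1339, 0.0714]
tool_rot: [0.707, 0.006, -0.707, 0.006]
ft_force: [-5.3, -0.9, 21.4]
grip_width: 0.0005
```

move_arm([
  [1,0.5,0,0,0],
  [1,1,0,0,0],
])

```text
time: 13.1
position: [0.5522, 0.1339, 0.0714]
tool_rot: [0.707, 0.006, -0.707, 0.006]
ft_force: [-6.9, -1.2, 29.0]
grip_width: 0.0007
```

move_arm([
  [1,-3.8,0,0,0],
  [1,-3.8,0,0,0],
])

```text
time: 13.27
position: [0.553, 0.134, 0.0727]
tool_rot: [0.708, 0.006, -0.706, 0.006]
ft_force: [0.6, -0.2, -0.4]
grip_width: 0.0006
```

```bash
python3 -c "
from h import *
o=robot.get_obs(); print(o['moment'],o['ft_force'],o['position'])
p=save('wrist','w13.png'); a=cv2.imread('pics/w13.png').astype(float); cv2.imwrite('pics/w13e.png',(255*np.clip((a-3)/150.,0,1)**.7).astype('uint8'))
o=robot.get_obs(); print(o['moment'],o['ft_force'],o['position'])
"
```

```text
[-0.02242134  0.02056542  0.02280193] [ 0.57656807 -0.17928033 -0.40345763] [0.55298698 0.13397459 0.07270106]
[-0.0182561   0.03786123  0.04300213] [-0.18750274 -0.28207066  0.00873931] [0.55264013 0.13393316 0.07199808]
```

View pics/w13e.png

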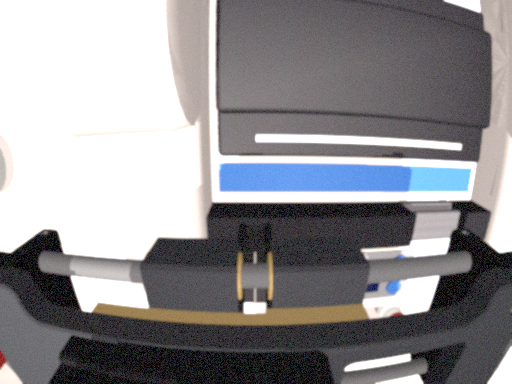

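move_arm([
  [1,0.5,0,0,0],
  [1,0.5,0,0,0],
])

```text
time: 13.48
position: [0.5525, 0.1339, 0.0715]
tool_rot: [0.707, 0.006, -0.707, 0.006]
ft_force: [-1.6, 0.4, 8.6]
grip_width: 0.0006
```

```bash
python3 -c "
from h import *
o=robot.get_obs(); print(o['moment'],o['ft_force'],o['position'])
"
```

```text
[-0.05662038  0.27744769 -0.01741988] [-1.64648839  0.39783847  8.58248726] [0.55247232 0.13392112 0.07151776]
```

move_arm([
  [1,-0.5,0,0,0],
  [1,-0.5,0,0,0],
])

```text
time: 13.65
position: [0.5525, 0.1339, 0.0715]
tool_rot: [0.707, 0.006, -0.707, 0.006]
ft_force: [-1.4, -0.1, 4.6]
grip_width: 0.0002
```

Light contact at 4.6 N. Now slide toward −y.

move_arm([
  [1,0,1.5,0,0],
  [1,0,3,0,0],
  [1,0,4,0,0],
])

```text
time: 13.9
position: [0.5527, 0.131, 0.0715]
tool_rot: [0.707, 0.006, -0.707, 0.005]
ft_force: [-0.5, 4.8, 4.0]
grip_width: 0.0003
```

move_arm([
  [1,-0.2,2,0,0],
  [1,-0.2,4,0,0],
  [1,-0.2,6,0,0],
])

```text
time: 14.15
position: [0.5525, 0.1242, 0.0715]
tool_rot: [0.707, 0.006, -0.707, 0.005]
ft_force: [0.3, 2.5, 3.3]
grip_width: 0.0006
```

move_arm([
  [1,0,2,0,0],
  [1,0,4,0,0],
  [1,0,6,0,0],
  [1,0,8,0,0],
])

```text
time: 14.48
position: [0.5523, 0.1156, 0.0716]
tool_rot: [-0.707, -0.006, 0.707, -0.006]
ft_force: [0.3, 3.0, 3.4]
grip_width: 0.0004
```

move_arm([
  [1,0,2,0,0],
  [1,0,4,0,0],
  [1,0,6,0,0],
  [1,0,8,0,0],
])

```text
time: 14.82
position: [0.5524, 0.1076, 0.0716]
tool_rot: [-0.707, -0.006, 0.707, -0.006]
ft_force: [-0.1, 1.4, 2.0]
grip_width: 0.0003
```

move_arm([
  [1,0,2,0,0],
  [1,0,4,0,0],
  [1,0,6,0,0],
  [1,0,8,0,0],
])

```text
time: 15.15
position: [0.5526, 0.0996, 0.0715]
tool_rot: [-0.707, -0.006, 0.707, -0.006]
ft_force: [0.5, 0.9, 2.3]
grip_width: 0.0003
```

move_arm([
  [1,0.3,2,0,0],
  [1,0.3,4,0,0],
  [1,0.3,6,0,0],
  [1,0.3,8,0,0],
])

```text
time: 15.48
position: [0.553, 0.0919, 0.0715]
tool_rot: [0.707, 0.006, -0.707, 0.005]
ft_force: [0.4, 3.2, 3.5]
grip_width: 0.0007
```

move_arm([
  [1,0,2,0,0],
  [1,0,4,0,0],
  [1,0,6,0,0],
  [1,0,8,0,0],
])

```text
time: 15.82
position: [0.5532, 0.0839, 0.0715]
tool_rot: [0.707, 0.006, -0.707, 0.005]
ft_force: [0.4, 3.9, 5.5]
grip_width: 0.0005
```

move_arm([
  [1,-0.1,2,0,0],
  [1,-0.1,4,0,0],
  [1,-0.1,6,0,0],
  [1,-0.1,8,0,0],
])

```text
time: 16.15
position: [0.5531, 0.0758, 0.0715]
tool_rot: [0.707, 0.006, -0.707, 0.005]
ft_force: [0.3, 2.9, 5.7]
grip_width: 0.0007
```

move_arm([
  [1,0,2,0,0],
  [1,0,4,0,0],
  [1,0,6,0,0],
  [1,0,8,0,0],
])

```text
time: 16.48
position: [0.5532, 0.0678, 0.0715]
tool_rot: [0.707, 0.006, -0.707, 0.005]
ft_force: [0.5, 3.8, 6.4]
grip_width: 0.0005
```

move_arm([
  [1,0,2,0,0],
  [1,0,4,0,0],
  [1,0,6,0,0],
  [1,0,8,0,0],
])

```text
time: 16.82
position: [0.5533, 0.0599, 0.0715]
tool_rot: [-0.707, -0.006, 0.707, -0.005]
ft_force: [-0.3, 4.0, 5.1]
grip_width: 0.0007
```

move_arm([
  [1,-0.2,2,0,0],
  [1,-0.2,4,0,0],
  [1,-0.2,6,0,0],
  [1,-0.2,8,0,0],
])

```text
time: 17.15
position: [0.5533, 0.0516, 0.0715]
tool_rot: [-0.707, -0.006, 0.707, -0.006]
ft_force: [-0.8, 2.9, 4.0]
grip_width: 0.0003
```

move_arm([
  [1,0,2,0,0],
  [1,0,4,0,0],
  [1,0,6,0,0],
  [1,0,8,0,0],
])

```text
time: 17.48
position: [0.5535, 0.0436, 0.0715]
tool_rot: [-0.707, -0.006, 0.707, -0.006]
ft_force: [-0.3, 2.3, 3.8]
grip_width: 0.0007
```

move_arm([
  [1,0,2,0,0],
  [1,0,4,0,0],
  [1,0,6,0,0],
  [1,0,8,0,0],
])

```text
time: 17.82
position: [0.5536, 0.0356, 0.0715]
tool_rot: [-0.707, -0.006, 0.707, -0.006]
ft_force: [0.5, 1.2, 2.4]
grip_width: 0.0003
```

move_arm([
  [1,0.2,2,0,0],
  [1,0.2,4,0,0],
  [1,0.2,6,0,0],
  [1,0.2,8,0,0],
])

```text
time: 18.15
position: [0.5539, 0.0278, 0.0715]
tool_rot: [0.707, 0.006, -0.707, 0.006]
ft_force: [-0.2, 3.1, 3.1]
grip_width: 0.0004
```

move_arm([
  [1,0,2,0,0],
  [1,0,4,0,0],
  [1,0,6,0,0],
  [1,0,8,0,0],
])

```text
time: 18.48
position: [0.5539, 0.0196, 0.0714]
tool_rot: [-0.707, -0.006, 0.707, -0.006]
ft_force: [-0.7, 2.8, 2.6]
grip_width: 0.0006
```

move_arm([
  [1,0.1,1.5,0,0],
  [1,0.1,3,0,0],
  [1,0.1,4.5,0,0],
  [1,0.1,6,0,0],
])

```text
time: 18.82
position: [0.5538, 0.0135, 0.071]
tool_rot: [-0.707, -0.006, 0.707, -0.006]
ft_force: [-0.2, -0.1, -0.3]
grip_width: 0.0007
```

move_arm([
  [1,0,3,0,0],
  [1,0,6,0,0],
  [1,0,8,0,0],
  [1,0,10.5,0,0],
  [1,0,10.5,0,0],
])

```text
time: 19.23
position: [0.5544, 0.0029, 0.0714]
tool_rot: [0.707, 0.005, -0.707, 0.006]
ft_force: [0.2, 0.6, -0.2]
grip_width: 0.0002
```

```bash
python3 -c "
from h import *
p=save('wrist','w14.png'); a=cv2.imread('pics/w14.png').astype(float)[150:310,160:390]; a=cv2.resize(a,None,fx=3.3,fy=3.3,interpolation=cv2.INTER_CUBIC); cv2.imwrite('pics/w14e.png',(255*np.clip((a-3)/120.,0,1)**.7).astype('uint8'))
"
```

```text
(no output)
```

View pics/w14e.png

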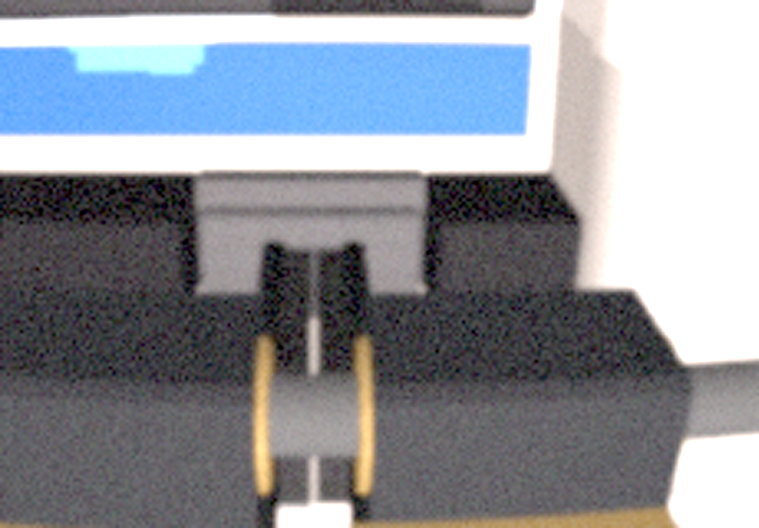

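move_arm([
  [1,2,0,0,0],
  [1,4,0,0,0],
  [1,5,0,0,0],
  [1,5,0,0,0],
])

```text
time: 19.62
position: [0.5539, 0.0036, 0.066]
tool_rot: [-0.707, -0.006, 0.707, -0.006]
ft_force: [1.0, 0.1, -0.7]
grip_width: 0.0003
```

move_arm([
  [1,1,0,0,0],
  [1,2,0,0,0],
  [1,2,0,0,0],
])

```text
time: 19.87
position: [0.5542, 0.0035, 0.0646]
tool_rot: [0.707, 0.006, -0.707, 0.006]
ft_force: [-0.8, 1.0, 2.6]
grip_width: 0.0004
```

Contact with the pad at about TCP z 0.065. Pressing further.

move_arm([
  [1,1,0,0,0],
  [1,2,0,0,0],
  [1,2,0,0,0],
])

```text
time: 20.12
position: [0.5542, 0.0036, 0.0626]
tool_rot: [0.707, 0.006, -0.707, 0.006]
ft_force: [-1.1, 0.7, 4.7]
grip_width: 0.0004
```

move_arm([
  [1,1,0,0,0],
  [1,2,0,0,0],
  [1,2,0,0,0],
])

```text
time: 20.37
position: [0.5542, 0.0035, 0.0606]
tool_rot: [0.707, 0.006, -0.707, 0.006]
ft_force: [-1.2, 1.1, 5.2]
grip_width: 0.0005
```

move_arm([
  [1,1,0,0,0],
  [1,2,0,0,0],
  [1,2,0,0,0],
])

```text
time: 20.62
position: [0.5542, 0.0035, 0.0585]
tool_rot: [0.707, 0.006, -0.707, 0.006]
ft_force: [-2.1, 0.8, 4.5]
grip_width: 0.0005
```

move_arm([
  [1,0.5,0,0,0],
  [1,1,0,0,0],
  [1,1,0,0,0],
])

```text
time: 20.87
position: [0.5542, 0.0035, 0.0575]
tool_rot: [-0.707, -0.006, 0.707, -0.006]
ft_force: [-1.8, 1.1, 5.9]
grip_width: 0.0006
```

move_arm([
  [1,0.5,0,0,0],
  [1,0.5,0,0,0],
])

```text
time: 21.03
position: [0.5542, 0.0035, 0.0575]
tool_rot: [0.707, 0.006, -0.707, 0.006]
ft_force: [-1.4, 1.4, 8.7]
grip_width: 0.0004
```

move_arm([
  [1,0.4,0,0,0],
  [1,0.4,0,0,0],
])

```text
time: 21.2
position: [0.5542, 0.0035, 0.0575]
tool_rot: [0.707, 0.006, -0.707, 0.006]
ft_force: [-2.7, 1.6, 10.7]
grip_width: 0.0002
```

```bash
python3 -c "
from h import *
p=save('wrist','w15.png'); a=cv2.imread('pics/w15.png').astype(float); cv2.imwrite('pics/w15e.png',(255*np.clip((a-3)/150.,0,1)**.7).astype('uint8'))
"
```

```text
(no output)
```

View pics/w15e.png

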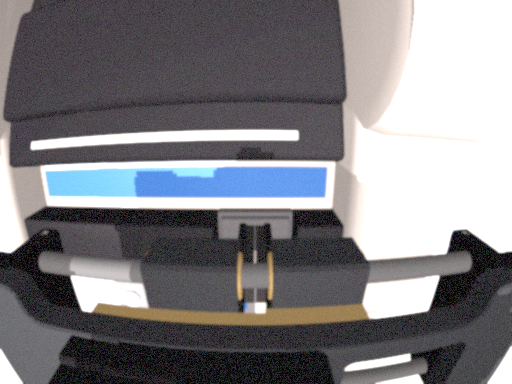

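move_arm([
  [1,-4,0,0,0],
  [1,-12,0,0,0],
  [1,-24,0,0,0],
  [1,-45,0,0,0],
  [1,-75,0,10,0],
  [1,-110,0,30,0],
  [1,-145,0,60,0],
  [1,-175,0,90,0],
])

```text
time: 21.92
position: [0.468, 0.0017, 0.2294]
tool_rot: [0.708, 0.005, -0.706, 0.006]
ft_force: [0.0, 0.4, 0.2]
grip_width: 0.0004
```

```bash
python3 -c "
from h import *
print(robot.get_obs()['ft_force'],robot.get_obs()['position'])
p=save('wrist','w16.png'); a=cv2.imread('pics/w16.png').astype(float); cv2.imwrite('pics/w16e.png',(255*np.clip((a-3)/150.,0,1)**.7).astype('uint8'))
t=save('side','s16.png'); a=cv2.imread('pics/s16.png').astype(float)[100:300,100:340]; a=cv2.resize(a,None,fx=3,fy=3,interpolation=cv2.INTER_CUBIC);cv2.imwrite('pics/s16e.png',(255*np.clip((a-3)/180.,0,1)**.7).astype('uint8'))
"
```

```text
[0.04491869 0.43629524 0.22466241] [0.467977   0.00172682 0.22942729]
```

View pics/w16e.png

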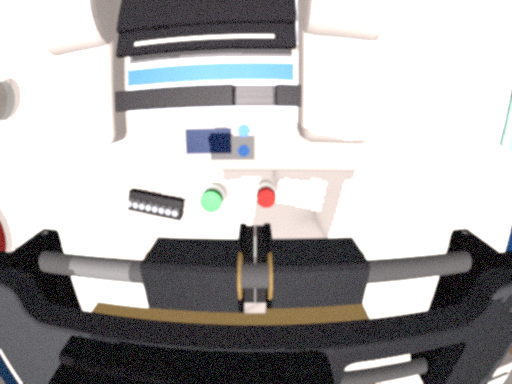

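View pics/s16e.png

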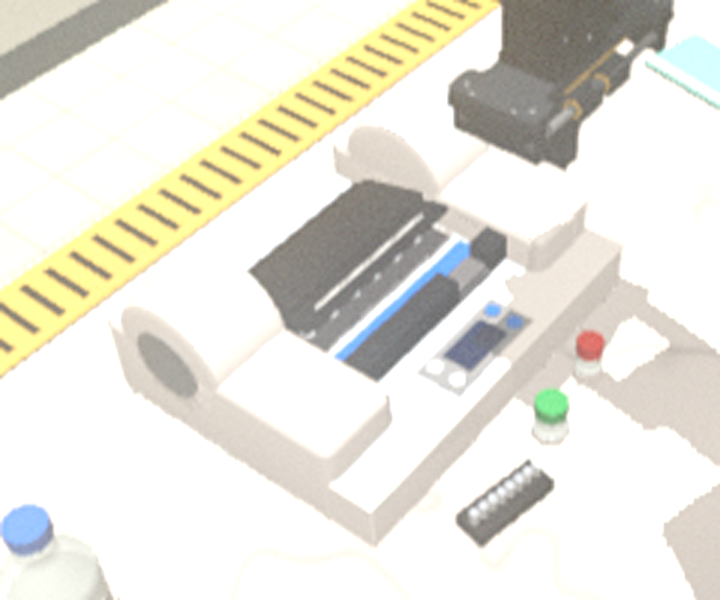

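move_arm([
  [1,0,0,0,0],
  [1,0,0,0,0],
  [1,0,0,0,0],
])

```text
time: 22.27
position: [0.4683, 0.0019, 0.2267]
tool_rot: [-0.707, -0.006, 0.708, -0.005]
ft_force: [-0.3, -0.5, -0.0]
grip_width: 0.0005
```

```bash
python3 -c "
from h import *
print(robot.get_obs()['joint_velocities'].round(3),robot.get_obs()['time'])
print(robot.hand_in())
"
```

```text
[ 0.001  0.013  0.001 -0.002  0.005 -0.001] 22.2667
the job is handed in; nothing more can be done
None
```

The cover popped open and I handed the job in at 22.3 s, but the first touch on the rail briefly reached 29 N. That was before the slide began.

- **Slide:** I touched the rail near its left end (y ≈ +76 mm), backed off to about 4.6 N, and slid towards −y. The readings I took during the slide showed 2 to 6.4 N of upward force. It vanished at world y ≈ 0.0135, just past the notch's left edge.
- **Press:** I centred the fingers over the pad and pressed at about 3 to 6 N. It stopped 14 mm below the rail's top, which is fully down. I confirmed that with up to 10.7 N and then lifted away.
- **Last checks:**
  - The side and wrist pictures show the cover ajar with the tubes visible under it. I did not measure its angle.
  - The cassette, jar and vial appear undisturbed in the side picture; I took no measurements of where the things stand.
  - The hand is clear, with wrist force about zero.
- **First touch:** I sent several 1 mm downward steps in one batch at the moment of contact, so the force built up to 29 N before I backed off. The interface's 40 N and 120 N limits were not reached, but it was not a light touch.
- **Disagreement with the interface text:** Contact came with the TCP about 13 mm below the rail's top, though the text puts the fingertips 25 mm ahead of the TCP. The real fingertips therefore sit about 38 mm higher than stated. I relied on force, not the stated geometry, to find contact.

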